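Make up the tea tray and the egg tray

TASK

Make up the two breakfast trays. On the tea tray (the larger one, with a wide and a narrow bay) lay the middle cork tile flat in the wide bay as a coaster - lift it straight up out of its dovetails so that its two neighbours stay lying where they are - then stand the milk jug in the middle of that tile and the spice jar upright in the narrow bay; the egg tray (the smaller one, two equal square bays) gets the egg timer in one bay and the salt mill upright in the other. Set each thing down rather than dropping it, keep the jug upright all the way, and leave the garlic alone.

Things in the scene. Friction and masses are not known exactly. Their poses are not given: they have to be found in the camera images.
- cork_mid: Middle of three flat cork tiles in a row, joined by dovetails. 12 mm thick; body 60 mm in own x (free edges: grip there) by 64 mm in own y (along the row); a tail stands 11 mm out of its +y edge (26 mm wide at the end), a socket is cut 13.2 mm into its -y edge. 2.2 mm play all round; parts only vertically. 60 g. Origin: centre of the 60 x 64 body, underside, z up.
- cork_left: End tile of the cork row on the +y side of the middle tile, same size (60 x 64 x 12 mm, 60 g, loose), origin likewise; 66.2 mm from the middle tile's origin at the start. Its socket holds the middle tile's tail. Must stay.
- cork_right: End tile of the cork row on the -y side of the middle tile, same size and origin (loose, 60 g); its tail sits in the middle tile's socket. Must stay.
- jug: Cream-coloured milk jug, 85 mm high, 0.18 kg. Origin: centre of its round foot (56 mm across) on the underside, z up. The pot is 67 mm across at its widest; grip it along its own x, from above, 40 to 70 mm above the foot. Handle (12 mm thick) on the -y side, reaching 68 mm from the origin; spout to +y, 36 mm.
- spice: Glass spice jar with a red cap, round, 45 mm across, 106 mm high, 0.11 kg, loose. Origin: centre of the underside, z up. The cap (45 mm across) covers the top 21 mm.
- timer: Wind-up egg timer, white below and red domed above, round, 58 mm across, 52 mm high, 0.09 kg, loose; its dial is stiff here. Origin: centre of the underside, z up. Grip it 25 to 40 mm above the underside.
- mill: Tall steel salt mill, round, 206 mm high, 0.24 kg, loose; 61 mm across up to 149 mm height, above that a head 41 mm across from 152 mm to the top; held by the head it can swing between the fingers when moved briskly. Origin: centre of the underside, z up.
- tea_tray: Tea tray: dark wooden tray, low rim, fixed, 148 mm (own x) by 210 mm (own y). Origin: centre of the underside, z up. Floor 5 mm and rim 14 mm above the worktop, walls 6 mm thick, partition 12 mm high; a brass bow, 18 mm out, at each end. Wide bay: 136 (x) by 120 mm (y), centred at (0, +39) mm; narrow bay: 136 (x) by 72 mm (y), centred at (0, -63) mm.
- egg_tray: Egg tray: dark wooden tray with a low rim, fixed on the worktop, 96 mm (own x) by 186 mm (own y). Origin: centre of the underside, z up. Floor 5 mm above the worktop, rim 14 mm. Two equal bays of 84 x 84 mm centred at (0, +45) and (0, -45) mm, with a 12 mm high partition between; a small brass bow handle at each end.
- garlic: Bulb of garlic, 56 mm across and 56 mm high, loose bystander lying beyond the tiles. Origin: centre of the underside. Leave it alone.

How it is judged:
By the outcome, as a careful person would: the job done as asked, in the order asked, and still so for the second after the job is handed in, with the robot touching nothing.
It also fails if it takes over 144 s, if anything falls off the work surface, if the arm or the gripper's body presses on something with over 40 N, if the wrist force passes 120 N, or if a joint passes its speed limit or range.

ROBOT

A 6-joint arm with a two-finger parallel gripper is mounted at the origin on a cart in front of the work surface, level with it; the furniture and walls round the work are solid. World frame = base frame: x ahead of the robot, y to its left, z up, the work surface at z = 0. Lengths are in m, angles in degrees, forces in N, time in s.
With the tool pointing down it reaches from about 0.4 to 0.825 m from the base axis. Payload 7 kg.
Tool frame: the origin (TCP) lies at the very end of the fingers, on their centre line; the grasp point (between the pads) lies 19 mm behind it; z points along the fingers, y is the line along which they close (so a half turn about z gives the same grasp; the last joint's range is limited). The gripper opens to 88 mm and grips with 3 to 60 N. Pads are 19 mm wide; open, the fingers measure 130 mm over their backs; the gripper's body (78 mm by 193 mm) begins 47 mm behind the grasp point.
Start: joints at [-55.858, 20.546, 0.682, 0, -70.136, -16.507], TCP at [0.204, -0.643, 0.187] pointing down, gripper open.
Joint ranges: [-176.03, 176.03], [-82.01, 121.73], [-58.28, 71.71], [-173.87, 95.51], [-174.79, -0.11], [-173.66, 173.66]. Speed limits (degrees/s): [136.94, 136.94, 172.46, 180, 180, 180].

INTERFACE

Orientations are given as [roll, pitch, yaw] about the fixed x, y, z axes, in that order (R = Rz(yaw) Ry(pitch) Rx(roll)).
In Python, from plant import r gives the robot as it stands. The module is installed in compiled form; this text tells all that it offers.
- The arm moves only by the tool jog_arm, never from a script. Its arguments are lists of equal length, an entry for each row: "travel": the shift along the tool's x, y, z each as a share of 50 cm, from -1 to 1, a list of three; "dr": the turn, a rotation vector about the tool's x, y, z each as a share of 360 degrees, from -1 to 1, a list of three; "claw": the opening, from 0 (shut) to 1 (fully open). A call has exactly 10 rows; each row is the pose to reach, as a shift and turn from the pose commanded when the call began, along the tool's axes at that moment, turning the shorter way round; what a row does not reach only later rows make up. A row lasts 1/8 s, in which the tool goes at most 62.5 mm and 10.7 degrees, less where a joint would pass 70% of its speed; a pose out of reach is approached as far as the arm can. A call with a number of a shift or a turn outside -1 to 1 is refused whole. A call with a gripper value outside its range is refused whole. The fingers move at their own pace and stop on an object; "newtons" is the grip in N (left out, the last holds). Time passes only in rows, so rows that repeat a pose let the fingers close, or fill a call up. It gives the time, the measured TCP pose, the force, the opening and the grip force at its end, in the units of the state.
- r.get_state(): the state, without advancing time (a new reading comes with each control period).
- r.capture(name): name is "scene" or "side" or "wrist"; returns a dict with "pixels" (420x560x3 uint8, red, green, blue), "range_z" (420x560 float32, m along the optical axis (not along the pixel's ray), 0 where there is no reading), "fx", "fy", "cx", "cy" (pixels), "position" and "attitude" of the camera in the world; the wrist camera has in their place "hand_eye" (4x4, takes a point from camera to tool coordinates, whose origin is the TCP and whose axes are the flange's). Camera axes: x right, y up, looking along -z (the intrinsics and any distortion apply to the point x, -y, -z); pixel columns grow to the right and rows downward; lengths in m; the calibration is good to about 2 mm. A picture is of the moment at which its call begins: read the wrist's pose just before it.
- r.close_job(): hands the job in; it is judged then, once.
Trained networks look in the newest picture that a camera, given by its name, has taken for a name from the list of things; names that differ only in an ending like _2 or _b are one class to them, and where a whole thing is asked for, a point or a joint stands for the part that bears it (a point fixed in the world has none). Each returns a list of dicts, best first, with "conf" (0 to 1); they miss things now and then, are a little off and sometimes report something else, mostly with a low value. They report only what shows in the picture. A call takes as long as a camera call.
- r.boxes_of(name, camera): "extent" ([left, top, right, bottom] in pixels, round what is visible of it).
- r.regions_of(name, camera): "pixels" (420x560 bool, what is visible of it) and "extent" ([left, top, right, bottom] in pixels, round what is visible of it).
- r.tip_of(name, camera): "at" ([column, row] in pixels: a listed point, or the origin of a listed thing).
The state is a dict: "time_s": time; "joints": joint angles; "qd": joint speeds; "joint_torque": joint torques, N m; "tcp_pos": TCP position; "eef_rot": TCP orientation; "contact_force": force on the tool from outside, world axes, zero at the start; "moment": the same for the moment, N m; "gripper_width": finger opening in m; "gripper_force": force on a finger pad.
Only numpy, scipy, OpenCV 4.12 (cv2) and the standard library are available. Lean on these libraries where they do the work, as an engineer would, in place of code of your own. Each camera call takes 0.05 s, during which the arm holds its last target. There are 200 camera calls.

## Working session

There is one attempt and no reset: what is moved stays moved. The work goes in short steps, Python scripts to look and compute and a tool call to move; the robot and the scene stay as the last step left them, time stands still between calls to the robot, and variables do not carry over. Pictures are saved under pics/ and viewed, at most 17 in all, crops included, and the job is handed in when it is done.

Besides the shell and the picture viewer there is one more tool, called after ">>>" as name(argument=value, ...) on one line, values as JSON. jog_arm: Moves the arm, as the interface text tells. Its arguments: {"type":"object","properties":{"travel":{"type":"array"},"dr":{"type":"array"},"claw":{"type":"array"},"newtons":{"type":"number"}},"required":["travel","dr","claw"]}

```bash
mkdir -p pics
cat > h.py <<'E'
import numpy as np, cv2
from plant import r
from scipy.spatial.transform import Rotation as R
def cap(n,save=None):
    s=r.get_state(); c=r.capture(n)
    if n=="wrist":
        T=np.eye(4); T[:3,:3]=R.from_euler('xyz',s['eef_rot'],degrees=True).as_matrix(); T[:3,3]=s['tcp_pos']
        c['T']=T@np.array(c['hand_eye'])
    else:
        c['att']=c['attitude']
    if save: cv2.imwrite('pics/'+save,c['pixels'][:,:,::-1])
    return c
def pose(c):
    if 'T' in c: return c['T']
    T=np.eye(4); a=np.array(c['attitude'],float)
    T[:3,:3]=a if a.shape==(3,3) else R.from_euler('xyz',a,degrees=True).as_matrix()
    T[:3,3]=c['position']; return T
def cloud(c):
    z=c['range_z']; v,u=np.mgrid[:z.shape[0],:z.shape[1]]
    P=np.stack([(u-c['cx'])/c['fx']*z,-(v-c['cy'])/c['fy']*z,-z],-1)
    T=pose(c); return P@T[:3,:3].T+T[:3,3], z>0
E
python3 - <<'E'
from h import *
print(r.get_state())
for n in("scene","side"):
    c=cap(n,n+"0.png"); print({k:v for k,v in c.items() if k not in('pixels','range_z')})
    P,ok=cloud(c)
    for o in "cork_mid cork_left cork_right jug spice timer mill tea_tray egg_tray garlic".split():
        g=r.regions_of(o,n); 
        for q in g[:2]:
            m=q['pixels']&ok; p=P[m]
            if len(p): print(o,round(q['conf'],2),[int(x) for x in q['extent']],m.sum(),np.percentile(p,[2,50,98],axis=0).round(3).tolist())
E
```

```text
{'time_s': 0.0, 'joints': array([-5.58595940e+01,  2.05899342e+01,  6.32281559e-01, -1.94553672e-02,
       -7.01362706e+01, -1.65074974e+01]), 'qd': array([ 0.05531414,  0.00523232,  0.09462656, -0.05952116,  0.07217452,
       -0.04788142]), 'joint_torque': array([ 1.49039308e-03, -5.82712018e+01,  2.93055385e+01,  6.99716359e+00,
        6.83041246e-03, -1.23744012e-04]), 'tcp_pos': array([ 0.20426247, -0.64275255,  0.18583045]), 'eef_rot': array([ 1.79904751e+02, -9.15447887e-03, -1.62373709e+02]), 'contact_force': array([ 0.19788308, -0.81275523, -0.72932366]), 'moment': array([-0.04459227,  0.00908324, -0.02610091]), 'gripper_force': 0.0, 'gripper_width': 0.08763372141606414}
{'fx': 430.92263388802104, 'fy': 430.92263388802104, 'cx': 274.39111213305364, 'cy': 212.954230867334, 'position': array([-0.09215158,  0.84448789,  1.10383373]), 'attitude': array([  43.64497681,   -0.70656498, -143.2248886 ]), 'att': array([  43.64497681,   -0.70656498, -143.2248886 ])}
cork_mid 0.57 [342, 174, 361, 189] 192 [[0.356, -0.339, 0.007], [0.385, -0.304, 0.013], [0.418, -0.269, 0.019]]
cork_mi
[... 2167 characters left out ...]
01], [0.369, -0.244, 0.013], [0.404, -0.212, 0.016]]
mill 0.94 [290, 120, 314, 186] 1216 [[0.582, 0.171, 0.008], [0.605, 0.183, 0.108], [0.636, 0.209, 0.208]]
mill 0.2 [233, 126, 246, 158] 370 [[0.44, 0.409, 0.007], [0.458, 0.419, 0.066], [0.477, 0.441, 0.109]]
tea_tray 0.65 [206, 161, 254, 200] 1737 [[0.324, 0.128, 0.004], [0.393, 0.237, 0.008], [0.464, 0.349, 0.017]]
egg_tray 0.71 [218, 209, 273, 253] 1655 [[0.344, -0.134, 0.003], [0.397, -0.037, 0.008], [0.449, 0.072, 0.017]]
garlic 0.54 [307, 245, 327, 267] 361 [[0.521, -0.24, 0.014], [0.542, -0.227, 0.034], [0.568, -0.206, 0.05]]
garlic 0.22 [253, 302, 290, 336] 826 [[0.368, -0.408, 0.002], [0.398, -0.377, 0.013], [0.43, -0.333, 0.016]]
```

Run:
```python
import cv2,numpy as np
a=cv2.imread('pics/scene0.png')[140:330,150:390]; b=cv2.imread('pics/side0.png')[90:350,200:380]
a=cv2.resize(a,None,fx=1.9,fy=1.9,interpolation=2); b=cv2.resize(b,None,fx=1.8,fy=1.8,interpolation=2)
o=np.zeros((480,800,3),np.uint8); o[:a.shape[0],:a.shape[1]]=a; o[:b.shape[0],470:470+b.shape[1]]=b
cv2.imwrite('pics/m0.png',o)
```

```text
(no output)
```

View pics/m0.png

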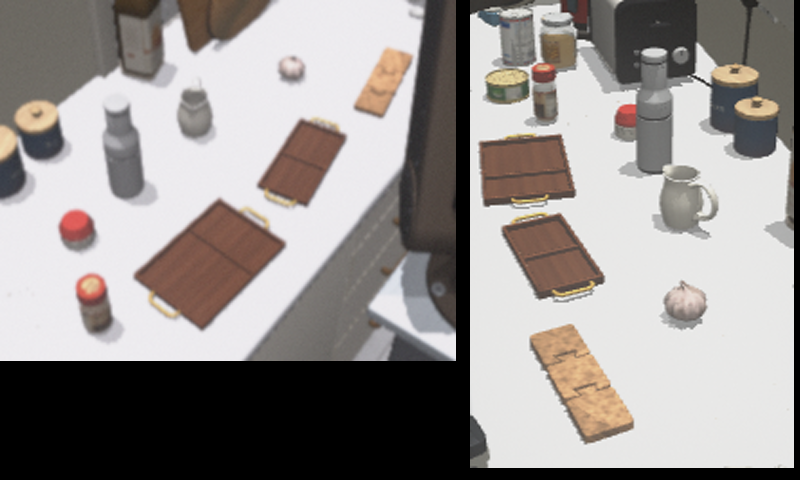

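View pics/scene0.png

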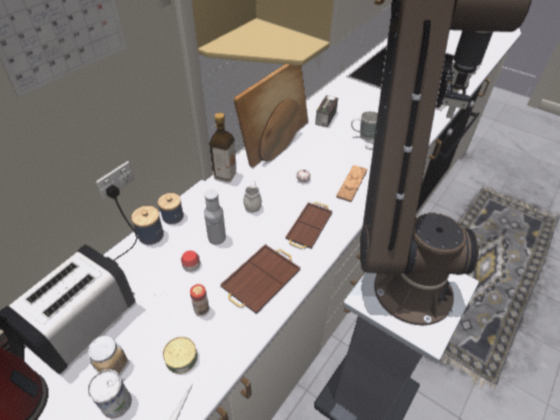

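```bash
cat >> h.py <<'E'
def go(*targets):
    """each target (x,y,z,yaw); prints travel, dr shares relative to current pose"""
    s=r.get_state(); R0=R.from_euler('xyz',s['eef_rot'],degrees=True); p0=np.array(s['tcp_pos'])
    print('t',round(s['time_s'],2),'at',p0.round(4),np.round(s['eef_rot'],2),'w',round(s['gripper_width'],4))
    for x,y,z,yaw in targets:
        d=R0.inv().apply(np.array([x,y,z])-p0)/0.5
        e=(R0.inv()*R.from_euler('xyz',[180,0,yaw],degrees=True)).as_rotvec(degrees=True)/360
        print((x,y,z,yaw),'travel',d.round(4).tolist(),'dr',e.round(4).tolist())
E
python3 - <<'E'
from h import *
c=cap('wrist'); print(np.array(c['hand_eye']).round(3).tolist(),c['fx'],c['cx'],c['cy'])
go((0.37,-0.30,0.28,-79))
E
```

```text
[[-0.0, 0.96, 0.281, 0.076], [1.0, 0.0, 0.001, 0.001], [0.001, 0.281, -0.96, -0.198], [0.0, 0.0, 0.0, 1.0]] 298.2377255182931 279.05061928522997 213.05472782768337
t 1.15 at [ 0.2045 -0.6433  0.1868] [ 180.     -0.   -162.36] w 0.0872
(0.37, -0.3, 0.28, -79) travel [-0.5235, 0.5539, -0.1865] dr [0.0, -0.0, -0.2316]
```

>>> jog_arm(travel=[[-0.5235, 0.5539, -0.1865], [-0.5235, 0.5539, -0.1865], [-0.5235, 0.5539, -0.1865], [-0.5235, 0.5539, -0.1865], [-0.5235, 0.5539, -0.1865], [-0.5235, 0.5539, -0.1865], [-0.5235, 0.5539, -0.1865], [-0.5235, 0.5539, -0.1865], [-0.5235, 0.5539, -0.1865], [-0.5235, 0.5539, -0.1865]], dr=[[0, 0, -0.2316], [0, 0, -0.2316], [0, 0, -0.2316], [0, 0, -0.2316], [0, 0, -0.2316], [0, 0, -0.2316], [0, 0, -0.2316], [0, 0, -0.2316], [0, 0, -0.2316], [0, 0, -0.2316]], claw=[1, 1, 1, 1, 1, 1, 1, 1, 1, 1], newtons=15)

```text
time_s: 2.4
tcp_pos: [0.3698, -0.3002, 0.28]
eef_rot: [180.0, 0.0, -79.2]
contact_force: [0.3, -0.3, -0.2]
gripper_width: 0.0878
gripper_force: 0.0
```

```bash
cat >> h.py <<'E'
def rect(p):
    (c,wh,a)=cv2.minAreaRect((p[:,:2]*1000).astype(np.float32)); return np.round(c,1),np.round(wh,1),round(a,2)
E
python3 - <<'E'
from h import *
go()
c=cap('wrist','w1.png'); P,ok=cloud(c)
for o in "cork_mid cork_left cork_right garlic egg_tray".split():
    for q in r.regions_of(o,'wrist')[:2]:
        p=P[q['pixels']&ok]
        if len(p)<30: continue
        z=np.percentile(p[:,2],[5,50,95]).round(4)
        t=p[(p[:,2]>0.009)&(p[:,2]<0.02)]
        print(o,round(q['conf'],2),q['extent'],z,np.percentile(p[:,:2],[1,50,99],axis=0).round(4).tolist(),rect(t) if len(t)>20 else '')
m=ok&(P[...,2]>0.008)&(P[...,2]<0.016)&(P[...,1]<-0.17)&(P[...,0]<0.5); p=P[m]
print('row',m.sum(),rect(p)); tb=ok&(P[...,2]<0.006); print(np.median(P[tb][:,2]))
E
```

```text
t 2.4 at [ 0.3698 -0.3002  0.28  ] [180.     0.   -79.19] w 0.0878
cork_left 0.64 [249.7, 190.4, 290.0, 231.6] [0.0097 0.0117 0.0132] [[0.343, -0.2757], [0.3729, -0.2415], [0.4057, -0.2094]] (array([ 374.3, -241.8]), array([59.7, 64.7]), 11.28)
cork_right 0.66 [210.0, 260.9, 267.3, 347.2] [0.0033 0.0052 0.0137] [[0.3488, -0.1393], [0.4017, -0.0288], [0.4534, 0.0345]] (array([400.9, -55.9]), array([ 95.2, 169.3]), 9.9)
cork_right 0.63 [250.5, 102.8, 293.0, 153.4] [0.0105 0.0119 0.0133] [[0.3683, -0.4052], [0.3985, -0.3712], [0.4302, -0.3323]] (array([ 398.8, -367. ]), array([59.3, 74. ]), 10.76)
garlic 0.9 [143.2, 193.4, 177.2, 229.5] [0.0223 0.0363 0.0466] [[0.52, -0.2386], [0.5408, -0.2181], [0.569, -0.1899]] (array([ 537.4, -225.2]), array([20.5, 54.4]), 56.36)
egg_tray 0.58 [207.8, 261.1, 265.4, 346.4] [0.0032 0.0051 0.014 ] [[0.3498, -0.3227], [0.4007, -0.0302], [0.4549, 0.0347]] (array([401.2, -57.4]), array([ 95.5, 166.2]), 9.75)
row 4686 (array([ 387.3, -306.7]), array([ 59.9, 197. ]), 11.27)
-0.0008993506804799989
```

View pics/w1.png

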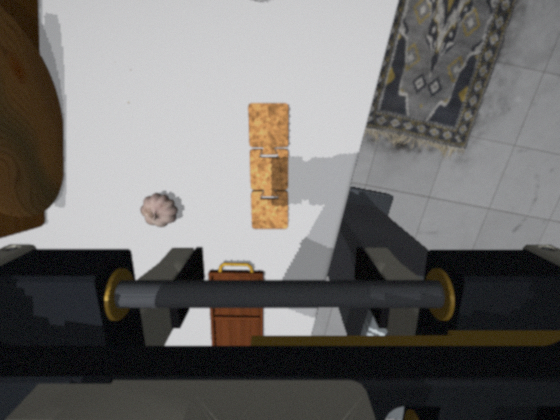

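>>> jog_arm(travel=[[0.0193, -0.0319, 0.44], [0.0193, -0.0319, 0.44], [0.0193, -0.0319, 0.44], [0.0193, -0.0319, 0.44], [0.0193, -0.0319, 0.44], [0.0193, -0.0319, 0.5], [0.0193, -0.0319, 0.53], [0.0193, -0.0319, 0.554], [0.0193, -0.0319, 0.554], [0.0193, -0.0319, 0.554]], dr=[[0, 0, -0.0013], [0, 0, -0.0013], [0, 0, -0.0013], [0, 0, -0.0013], [0, 0, -0.0013], [0, 0, -0.0013], [0, 0, -0.0013], [0, 0, -0.0013], [0, 0, -0.0013], [0, 0, -0.0013]], claw=[1, 1, 1, 1, 1, 1, 1, 1, 1, 1])

```text
time_s: 3.95
tcp_pos: [0.3883, -0.3068, 0.004]
eef_rot: [-179.9, -0.1, -78.5]
contact_force: [-0.8, -0.4, 0.7]
gripper_width: 0.0873
gripper_force: 0.0
```

Run:
```python
from h import *
go()
c=cap('wrist','w2.png'); P,ok=cloud(c)
m=ok&(P[...,2]>0.007)&(P[...,2]<0.018)&(P[...,1]<-0.17)&(P[...,0]<0.45)&(P[...,0]>0.33)
s=r.get_state();T=np.eye(4)
p=P[m]-s['tcp_pos']; a=np.deg2rad(11.27); X=p[:,0]*np.cos(a)+p[:,1]*np.sin(a); Y=-p[:,0]*np.sin(a)+p[:,1]*np.cos(a)
for lo in range(-100,100,15):
    k=(Y*1000>lo)&(Y*1000<lo+15)
    if k.sum()>20: print(lo,k.sum(),np.percentile(X[k]*1000,[1,99]).round(1))
```

```text
t 3.95 at [ 0.3883 -0.3068  0.004 ] [-1.7993e+02 -5.0000e-02 -7.8510e+01] w 0.0873
-100 2305 [-30.3  27.4]
-85 2507 [-30.6  27.9]
-70 2321 [-30.5  28. ]
-55 2202 [-30.5  28. ]
-40 1797 [-29.8  27.6]
-25 1725 [-30.5  28.3]
-10 1808 [-30.3  28.4]
5 1698 [-30.2  28.2]
20 1068 [-29.8  28.3]
50 1225 [-30.1  28.4]
65 1065 [-30.  29.]
80 58 [21.5 28.8]
```

View pics/w2.png

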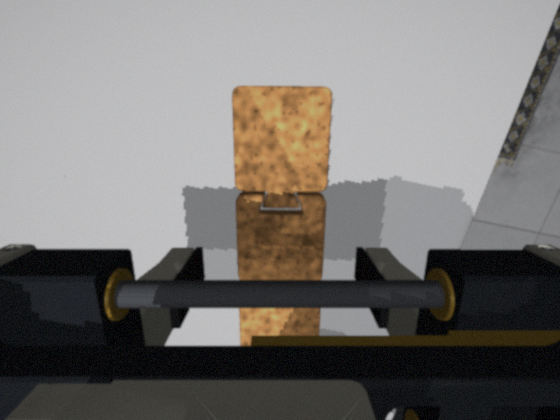

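>>> jog_arm(travel=[[0, 0, 0], [0, 0, 0], [0, 0, 0], [0, 0, 0], [0, 0, 0], [0, 0, 0], [0, 0, 0], [0, 0, 0], [0, 0, 0], [0, 0, 0]], dr=[[0, 0, 0], [0, 0, 0], [0, 0, 0], [0, 0, 0], [0, 0, 0], [0, 0, 0], [0, 0, 0], [0, 0, 0], [0, 0, 0], [0, 0, 0]], claw=[0.8, 0.74, 0.72, 0.7, 0.68, 0.5, 0.4, 0.4, 0.4, 0.4], newtons=12)

```text
time_s: 5.25
tcp_pos: [0.3875, -0.3065, 0.003]
eef_rot: [-180.0, -0.0, -78.5]
contact_force: [-0.0, 0.0, -0.6]
gripper_width: 0.0354
gripper_force: 0.0
```

Run:
```python
from h import *
c=cap('wrist','w3.png'); P,ok=cloud(c)
s=r.get_state(); print(s['gripper_width'],s['gripper_force'],s['contact_force'])
```

```text
0.03520606671632185 0.0 [-1.16256538 -0.55465402  0.85141772]
```

View pics/w3.png

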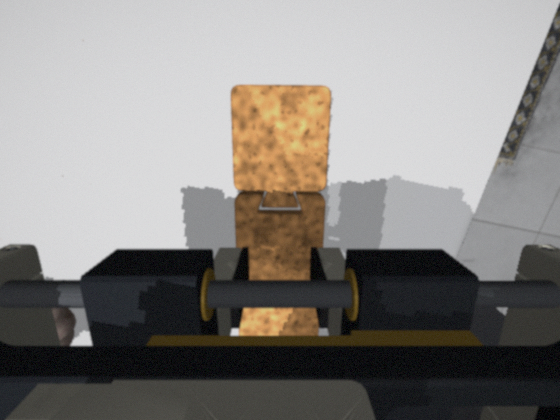

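Run:
```python
from h import *
c=cap('side'); P,ok=cloud(c)
a=c['pixels'][220:340,190:330]; cv2.imwrite('pics/s1.png',cv2.resize(a,None,fx=5,fy=5,interpolation=2)[:,:,::-1])
```

```text
(no output)
```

View pics/s1.png

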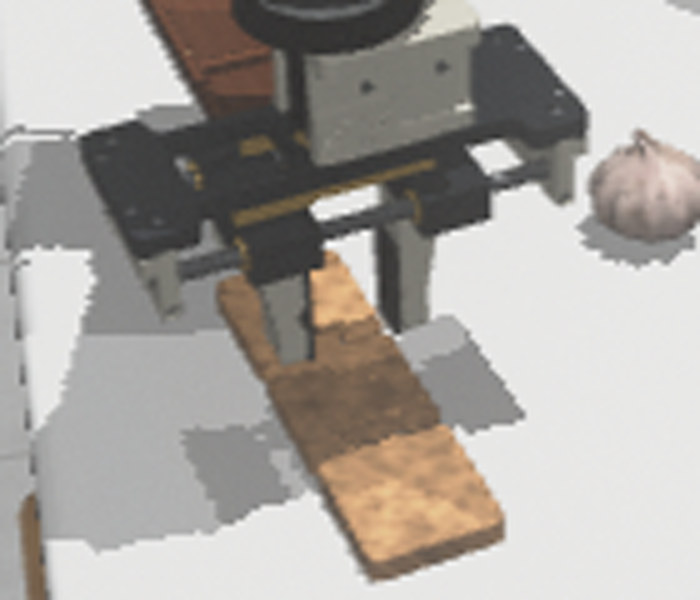

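Run:
```python
from h import *
c=cap('side'); P,ok=cloud(c)
s=r.get_state(); t=s['tcp_pos']; print(t,s['joints'])
m=ok&(P[...,2]>0.022)&(P[...,2]<0.12)&(abs(P[...,0]-t[0])<0.12)&(abs(P[...,1]-t[1])<0.12)
d=(P-t)@R.from_euler('xyz',s['eef_rot'],degrees=True).as_matrix()
for a in range(20,120,6):
    k=m&(P[...,2]*1000>a)&(P[...,2]*1000<=a+6)
    if k.sum(): print(a,k.sum(),'tool x',np.percentile(d[k][:,0],[5,50,95]).round(3),'y',np.percentile(d[k][:,1],[2,25,50,75,98]).round(3))
```

```text
[ 0.38753168 -0.30645542  0.00300939] [-1.54934456e+01  1.54691677e+01 -3.50367189e+01 -3.16746213e-04
 -3.94934105e+01  2.69734996e+01]
38 1 tool x [0.006 0.006 0.006] y [-0.027 -0.027 -0.027 -0.027 -0.027]
44 19 tool x [-0.003  0.009  0.01 ] y [-0.029 -0.019 -0.017  0.021  0.032]
50 56 tool x [-0.008  0.01   0.013] y [-0.031 -0.02   0.02   0.03   0.035]
56 47 tool x [-0.008  0.009  0.012] y [-0.032 -0.02  -0.016  0.03   0.035]
62 45 tool x [-0.004  0.009  0.012] y [-0.033 -0.022 -0.016  0.026  0.035]
68 43 tool x [-0.002  0.01   0.012] y [-0.032 -0.023 -0.017  0.028  0.036]
74 44 tool x [-0.     0.009  0.012] y [-0.034 -0.024 -0.017  0.026  0.037]
80 51 tool x [-0.004  0.01   0.013] y [-0.035 -0.025 -0.016  0.029  0.038]
86 55 tool x [-0.004  0.009  0.012] y [-0.034 -0.021 -0.017  0.026  0.038]
92 15 tool x [0.003 0.01  0.012] y [-0.033 -0.028 -0.022 -0.02   0.02 ]
98 11 tool x [-0.009  0.009  0.012] y [-0.026 -0.025 -0.022 -0.02  -0.02 ]
104 13 tool x [-0.012 -0.001  0.021] y [-0.081 -0.021 -0.021  0.05   0.052]
110 71 tool x [-0.012  0.027  0.039] y [-0.085 -0.079  0.024  0.086  0.09 ]
116 86 tool x [0.001 0.037 0.039] y [-0.086 -0.044 -0.02   0.042  0.089]
```

>>> jog_arm(travel=[[0, 0, 0], [0, 0, 0], [0, 0, 0], [0, 0, 0], [0, 0, 0], [0, 0, 0.03], [0, 0, 0.05], [0, 0, 0.066], [0, 0, 0.066], [0, 0, 0.066]], dr=[[0, 0, 0], [0, 0, 0], [0, 0, 0], [0, 0, 0], [0, 0, 0], [0, 0, 0], [0, 0, 0], [0, 0, 0], [0, 0, 0], [0, 0, 0]], claw=[1, 1, 1, 1, 1, 1, 1, 1, 1, 1], newtons=12)

```text
time_s: 6.65
tcp_pos: [0.3877, -0.3065, -0.0298]
eef_rot: [-180.0, -0.0, -78.5]
contact_force: [0.1, -0.7, -0.8]
gripper_width: 0.0877
gripper_force: 0.0
```

```bash
cat >> h.py <<'E'
def tips():
    c=cap('side'); P,ok=cloud(c)
    s=r.get_state(); t=s['tcp_pos']
    d=(P-t)@R.from_euler('xyz',s['eef_rot'],degrees=True).as_matrix()
    for lo in range(-66,20,4):
        k=ok&(abs(d[...,0])<0.02)&(abs(d[...,1])<0.075)&(d[...,2]*1000>lo)&(d[...,2]*1000<=lo+4)
        if k.sum(): print(lo,k.sum(),'x',np.percentile(d[k][:,0],[5,50,95]).round(3),'y',np.percentile(d[k][:,1],[2,25,50,75,98]).round(3))
E
python3 - <<'E'
from h import *
go(); tips(); print(r.get_state()['contact_force'])
E
```

```text
t 6.65 at [ 0.3877 -0.3065 -0.0298] [-1.7999e+02 -1.0000e-02 -7.8510e+01] w 0.0877
-66 35 x [-0.007  0.008  0.012] y [-0.055 -0.045  0.045  0.056  0.061]
-62 31 x [-0.005  0.009  0.012] y [-0.057 -0.046  0.046  0.055  0.061]
-58 28 x [-0.004  0.009  0.012] y [-0.057 -0.048 -0.042  0.054  0.061]
-54 24 x [-0.002  0.009  0.013] y [-0.056 -0.045  0.048  0.055  0.06 ]
-50 36 x [-0.011  0.008  0.011] y [-0.056 -0.044  0.002  0.051  0.061]
-46 294 x [-0.018  0.001  0.017] y [-0.044 -0.015  0.001  0.017  0.034]
-42 89 x [-0.017  0.006  0.019] y [-0.028 -0.012  0.005  0.02   0.035]
-38 16 x [-0.009  0.006  0.018] y [-0.066  0.026  0.031  0.036  0.065]
-34 336 x [-0.017  0.005  0.019] y [-0.074 -0.049  0.034  0.057  0.074]
-30 76 x [-0.016  0.001  0.017] y [-0.072 -0.049  0.033  0.059  0.073]
[ 0.43441326  0.07008168 -0.56035361]
```

>>> jog_arm(travel=[[0, 0, 0.008], [0, 0, 0.013], [0, 0, 0.013], [0, 0, 0.013], [0, 0, 0.013], [0, 0, 0.013], [0, 0, 0.013], [0, 0, 0.013], [0, 0, 0.013], [0, 0, 0.013]], dr=[[0, 0, 0], [0, 0, 0], [0, 0, 0], [0, 0, 0], [0, 0, 0], [0, 0, 0], [0, 0, 0], [0, 0, 0], [0, 0, 0], [0, 0, 0]], claw=[1, 1, 0.8, 0.74, 0.72, 0.7, 0.68, 0.6, 0.6, 0.6], newtons=12)

```text
time_s: 7.95
tcp_pos: [0.3875, -0.3065, -0.0364]
eef_rot: [-180.0, -0.0, -78.5]
contact_force: [-0.5, 0.6, 1.3]
gripper_width: 0.0599
gripper_force: 12.0
```

>>> jog_arm(travel=[[0, 0, -0.006], [0, 0, -0.012], [0, 0, -0.018], [0, 0, -0.024], [0, 0, -0.032], [0, 0, -0.05], [0, 0, -0.1], [0, 0, -0.2], [0, 0, -0.3], [0, 0, -0.3]], dr=[[0, 0, 0], [0, 0, 0], [0, 0, 0], [0, 0, 0], [0, 0, 0], [0, 0, 0], [0, 0, 0], [0, 0, 0], [0, 0, 0], [0, 0, 0]], claw=[0.6, 0.6, 0.6, 0.6, 0.6, 0.6, 0.6, 0.6, 0.6, 0.6])

```text
time_s: 9.2
tcp_pos: [0.3903, -0.3076, 0.1182]
eef_rot: [-179.6, -0.3, -78.5]
contact_force: [0.7, 0.1, -1.3]
gripper_width: 0.06
gripper_force: 12.0
```

Run:
```python
from h import *
go()
c=cap('wrist'); P,ok=cloud(c)
for o in ('cork_left','cork_right'):
    for q in r.regions_of(o,'wrist')[:2]:
        p=P[q['pixels']&ok]; p=p[(p[:,2]>0.006)&(p[:,2]<0.03)]
        if len(p)>30: print(o,round(q['conf'],2),np.percentile(p,[1,50,99],axis=0).round(4).tolist(),rect(p))
c=cap('side'); P,ok=cloud(c)
a=c['pixels'][190:340,180:340]; cv2.imwrite('pics/s2.png',cv2.resize(a,None,fx=4,fy=4,interpolation=2)[:,:,::-1])
c=cap('scene'); P2,ok2=cloud(c)
for n,PP,o in(('side',P,ok),('scene',P2,ok2)):
    u=PP[o]; s=u[(abs(u[:,0]-.395)<.12)&(u[:,2]<.014)&(u[:,2]>0)&(u[:,1]<.36)]
    for t,name in(('tea_tray',(.393,.24)),('egg_tray',(.395,-.03))):
        for q in r.regions_of(t,n)[:1]:
            p=PP[q['pixels']&o]; e=p[p[:,2]>0.011]; f=p[(p[:,2]>0.003)&(p[:,2]<0.0085)]
            print(n,t,q['conf'],'all',rect(p),'rim',rect(e))
```

```text
t 9.2 at [ 0.3903 -0.3076  0.1182] [-179.59   -0.27  -78.48] w 0.06
cork_right 0.75 [[0.3686, -0.4049, 0.0101], [0.3988, -0.3715, 0.0118], [0.431, -0.3317, 0.0135]] (array([ 398.4, -366.5]), array([60.1, 74. ]), 11.41)
side tea_tray 0.72 all (array([358.8,  28.5]), array([710.6, 104.5]), 86.41) rim (array([359.7,  20.9]), array([695.8, 103.1]), 86.88)
side egg_tray 0.93 all (array([ 385. , -146.1]), array([415.3, 101.7]), 85.28) rim (array([ 395.3, -149.6]), array([406. ,  98.2]), 89.6)
scene tea_tray 0.66 all (array([400.6, 241.8]), array([242.1, 162.9]), 86.73) rim (array([395., 246.]), array([234.1, 150. ]), 87.37)
scene egg_tray 0.78 all (array([396.9, -34.2]), array([ 97., 228.]), 8.79) rim (array([396.1, -29.5]), array([ 97. , 218.5]), 8.79)
```

View pics/s2.png

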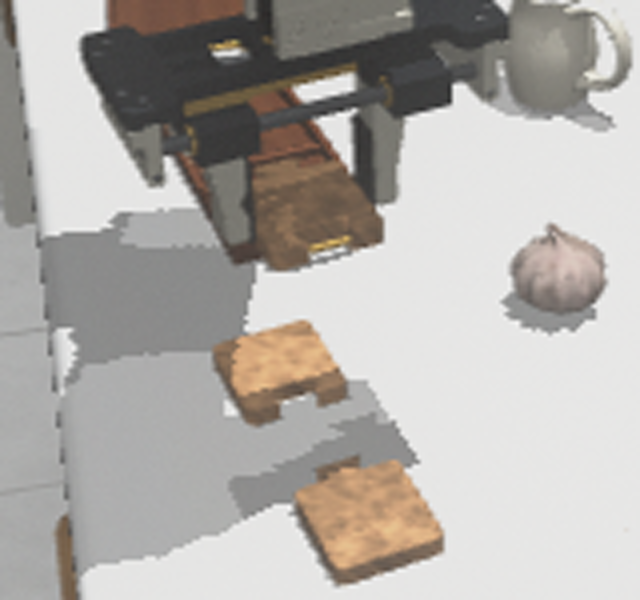

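Run:
```python
from h import *
go((0.48,0.0,0.19,-92.6),(0.40,0.33,0.19,-92.6))
```

```text
t 9.65 at [ 0.3871 -0.3063  0.1127] [ 1.7992e+02  4.0000e-02 -7.8520e+01] w 0.0597
(0.48, 0.0, 0.19, -92.6) travel [-0.5636, -0.3037, -0.1546] dr [0.0002, 0.0001, 0.0391]
(0.4, 0.33, 0.19, -92.6) travel [-1.2422, -0.2783, -0.154] dr [0.0002, 0.0001, 0.0391]
```

>>> jog_arm(travel=[[-0.08, -0.043, -0.1546], [-0.16, -0.086, -0.1546], [-0.24, -0.13, -0.1546], [-0.32, -0.172, -0.1546], [-0.4, -0.216, -0.1546], [-0.48, -0.26, -0.1546], [-0.5636, -0.3037, -0.1546], [-0.5636, -0.3037, -0.1546], [-0.5636, -0.3037, -0.1546], [-0.5636, -0.3037, -0.1546]], dr=[[0, 0, 0.01], [0, 0, 0.02], [0, 0, 0.03], [0, 0, 0.0391], [0, 0, 0.0391], [0, 0, 0.0391], [0, 0, 0.0391], [0, 0, 0.0391], [0, 0, 0.0391], [0, 0, 0.0391]], claw=[0.6, 0.6, 0.6, 0.6, 0.6, 0.6, 0.6, 0.6, 0.6, 0.6])

```text
time_s: 10.9
tcp_pos: [0.4799, -0.0009, 0.1906]
eef_rot: [180.0, -0.0, -92.6]
contact_force: [0.3, -0.2, 0.1]
gripper_width: 0.0598
gripper_force: 12.0
```

>>> jog_arm(travel=[[-0.08, 0.023, 0], [-0.17, 0.05, 0], [-0.26, 0.076, 0], [-0.35, 0.1, 0], [-0.44, 0.128, 0], [-0.53, 0.154, 0], [-0.62, 0.18, 0], [-0.652, 0.1898, 0], [-0.652, 0.1898, 0], [-0.652, 0.1898, 0]], dr=[[0, 0, 0], [0, 0, 0], [0, 0, 0], [0, 0, 0], [0, 0, 0], [0, 0, 0], [0, 0, 0], [0, 0, 0], [0, 0, 0], [0, 0, 0]], claw=[0.6, 0.6, 0.6, 0.6, 0.6, 0.6, 0.6, 0.6, 0.6, 0.6])

```text
time_s: 12.15
tcp_pos: [0.4005, 0.3287, 0.1908]
eef_rot: [180.0, -0.0, -92.7]
contact_force: [-0.2, -0.5, 0.2]
gripper_width: 0.0598
gripper_force: 12.0
```

Run:
```python
from h import *
go()
c=cap('wrist','w4.png'); P,ok=cloud(c)
for o in "tea_tray egg_tray jug mill spice timer cork_mid".split():
    for q in r.regions_of(o,'wrist')[:1]:
        p=P[q['pixels']&ok]
        if len(p)<20: continue
        print(o,round(q['conf'],2),[int(v) for v in q['extent']],np.percentile(p,[1,50,99],axis=0).round(4).tolist(),rect(p))
# tray footprint: z window
u=P[ok]; k=(u[:,2]>0.0095)&(u[:,2]<0.02)
print(k.sum(),rect(u[k&(u[:,0]<.5)&(u[:,0]>.3)&(u[:,1]>.1)&(u[:,1]<.36)]),rect(u[k&(u[:,0]<.5)&(u[:,0]>.3)&(u[:,1]<.1)&(u[:,1]>-.2)]))
np.save('w4P.npy',np.where(ok[...,None],P,9))
```

```text
t 12.15 at [0.4005 0.3287 0.1908] [ 1.7999e+02 -2.0000e-02 -9.2660e+01] w 0.0598
tea_tray 0.89 [212, 2, 346, 214] [[0.3209, 0.1261, 0.003], [0.3939, 0.2284, 0.0051], [0.4674, 0.3473, 0.0148]] (array([394.2, 241.4]), array([246.8, 153.9]), 87.07)
mill 0.68 [1, 33, 128, 123] [[0.5811, 0.1793, 0.0095], [0.5884, 0.2104, 0.1159], [0.6118, 0.2352, 0.1567]] (array([600.9, 202.2]), array([41. , 66.8]), 0.23)
spice 0.67 [214, 305, 241, 322] [[0.4156, 0.3029, -0.0008], [0.4641, 0.4511, 0.106], [0.4956, 0.5354, 0.3132]] (array([447.9, 421.5]), array([245.9,  32.3]), 70.19)
timer 0.94 [90, 184, 154, 227] [[0.5714, 0.3093, 0.0067], [0.5893, 0.3327, 0.0481], [0.621, 0.3631, 0.0522]] (array([611.7, 340.8]), array([82.7, 58.2]), 15.06)
cork_mid 0.94 [225, 203, 337, 334] [[0.3702, 0.2953, 0.2279], [0.4005, 0.3204, 0.2388], [0.4289, 0.3698, 0.2402]] (array([381.2, 425.9]), array([259.8, 112.6]), 88.15)
5277 (array([394.6, 241.2]), array([239.4, 148.2]), 86.78) (array([0., 0.]), array([0., 0.]), 0.0)
```

View pics/w4.png

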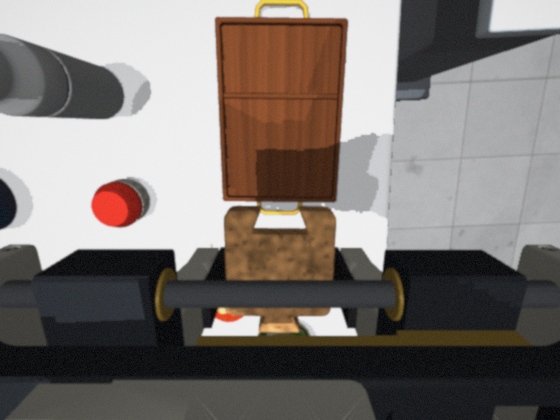

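Run:
```python
from h import *
go((0.3964,0.2802,0.19,-93.1),(0.3964,0.2802,-0.02,-93.1),(0.3964,0.2802,-0.031,-93.1))
```

```text
t 12.55 at [0.4003 0.3296 0.1909] [-1.800e+02  1.000e-02 -9.262e+01] w 0.06
(0.3964, 0.2802, 0.19, -93.1) travel [0.099, 0.0033, 0.0018] dr [-0.0, 0.0, 0.0013]
(0.3964, 0.2802, -0.02, -93.1) travel [0.0991, 0.0034, 0.4218] dr [-0.0, 0.0, 0.0013]
(0.3964, 0.2802, -0.031, -93.1) travel [0.0991, 0.0034, 0.4438] dr [-0.0, 0.0, 0.0013]
```

>>> jog_arm(travel=[[0.099, 0.0033, 0.06], [0.099, 0.0033, 0.14], [0.099, 0.0033, 0.22], [0.099, 0.0033, 0.3], [0.099, 0.0033, 0.36], [0.099, 0.0033, 0.4], [0.099, 0.0033, 0.42], [0.099, 0.0033, 0.433], [0.099, 0.0033, 0.442], [0.099, 0.0033, 0.442]], dr=[[0, 0, 0.0013], [0, 0, 0.0013], [0, 0, 0.0013], [0, 0, 0.0013], [0, 0, 0.0013], [0, 0, 0.0013], [0, 0, 0.0013], [0, 0, 0.0013], [0, 0, 0.0013], [0, 0, 0.0013]], claw=[0.6, 0.6, 0.6, 0.6, 0.6, 0.6, 0.6, 0.6, 0.6, 0.6])

```text
time_s: 13.8
tcp_pos: [0.3965, 0.2807, -0.03]
eef_rot: [-180.0, 0.0, -93.1]
contact_force: [1.1, 0.3, -0.1]
gripper_width: 0.0596
gripper_force: 12.0
```

Run:
```python
from h import *
go(); print(r.get_state()['contact_force'])
c=cap('wrist'); P,ok=cloud(c); p=P[ok]
k=(abs(p[:,0]-.3964)<.03)&(p[:,1]<.275)&(p[:,1]>.255); print('tile top',np.percentile(p[k][:,2],[5,50,95]))
k=(abs(p[:,0]-.3964)<.03)&(p[:,1]<.2)&(p[:,1]>.16); print('floor',np.percentile(p[k][:,2],[5,50,95]))
k=(abs(p[:,0]-.55)<.03)&(p[:,1]<.2)&(p[:,1]>.1); print('table',np.percentile(p[k][:,2],[5,50,95]))
```

```text
t 13.8 at [ 0.3965  0.2807 -0.03  ] [-1.7999e+02  2.0000e-02 -9.3060e+01] w 0.0596
[ 1.1425002   0.31720899 -0.08081997]
tile top [0.01727784 0.1151776  0.12551768]
floor [0.00370643 0.00482841 0.00596224]
table [-0.00130327 -0.00015828  0.00100077]
```

>>> jog_arm(travel=[[0, 0, 0.001], [0, 0, 0.002], [0, 0, 0.003], [0, 0, 0.003], [0, 0, 0.003], [0, 0, 0.003], [0, 0, 0.003], [0, 0, -0.03], [0, 0, -0.15], [0, 0, -0.3]], dr=[[0, 0, 0], [0, 0, 0], [0, 0, 0], [0, 0, 0], [0, 0, 0], [0, 0, 0], [0, 0, 0], [0, 0, 0], [0, 0, 0], [0, 0, 0]], claw=[0.6, 0.6, 0.6, 0.75, 0.8, 0.8, 0.8, 0.8, 0.8, 0.8])

```text
time_s: 15.1
tcp_pos: [0.3959, 0.2798, 0.1085]
eef_rot: [179.9, -0.1, -93.1]
contact_force: [0.7, 1.3, -0.1]
gripper_width: 0.07
gripper_force: 0.0
```

Run:
```python
from h import *
# jug from scene+side clouds
go((0.46,0.09,0.24,-93),)
for n in('scene','side'):
    c=cap(n); P,ok=cloud(c)
    for q in r.regions_of('jug',n)[:1]:
        p=P[q['pixels']&ok]; p=p[(p[:,2]>.02)&(p[:,2]<.095)&(abs(p[:,0]-.605)<.1)&(abs(p[:,1])<.09)]
        print(n,q['conf'],len(p),rect(p))
        for o in('jug',): print(r.tip_of(o,n))
```

```text
t 15.1 at [0.3959 0.2798 0.1085] [ 1.7995e+02 -1.0000e-01 -9.3060e+01] w 0.07
(0.46, 0.09, 0.24, -93) travel [0.3728, -0.148, -0.2625] dr [0.0001, -0.0003, -0.0002]
side 0.96 704 (array([606.9,   1.5]), array([58.6, 99.2]), 15.53)
[{'at': [318.6, 212.9], 'conf': 0.9}]
```

Run:
```python
from h import *
go((0.3959,0.2798,0.2,-93.1),(0.59,0.06,0.2,-93.1))
```

```text
t 15.35 at [0.396  0.2804 0.1074] [ 1.800e+02  4.000e-02 -9.308e+01] w 0.0701
(0.3959, 0.2798, 0.2, -93.1) travel [0.001, 0.0002, -0.1853] dr [0.0, 0.0001, 0.0001]
(0.59, 0.06, 0.2, -93.1) travel [0.4192, -0.411, -0.1856] dr [0.0, 0.0001, 0.0001]
```

>>> jog_arm(travel=[[0, 0, -0.12], [0, 0, -0.1856], [0.4192, -0.411, -0.1856], [0.4192, -0.411, -0.1856], [0.4192, -0.411, -0.1856], [0.4192, -0.411, -0.1856], [0.4192, -0.411, -0.1856], [0.4192, -0.411, -0.1856], [0.4192, -0.411, -0.1856], [0.4192, -0.411, -0.1856]], dr=[[0, 0, 0], [0, 0, 0], [0, 0, 0], [0, 0, 0], [0, 0, 0], [0, 0, 0], [0, 0, 0], [0, 0, 0], [0, 0, 0], [0, 0, 0]], claw=[1, 1, 1, 1, 1, 1, 1, 1, 1, 1])

```text
time_s: 16.6
tcp_pos: [0.5896, 0.0609, 0.1996]
eef_rot: [179.9, -0.0, -93.0]
contact_force: [0.3, -0.2, 0.5]
gripper_width: 0.0875
gripper_force: 0.0
```

Run:
```python
from h import *
go()
c=cap('wrist','w5.png'); P,ok=cloud(c); T=pose(c)
for o in ('jug','egg_tray','garlic'):
    for q in r.regions_of(o,'wrist')[:1]:
        p=P[q['pixels']&ok]; print(o,q['conf'],[int(v) for v in q['extent']],rect(p[p[:,2]>.008]))
        if o=='jug':
            for lo in range(20,90,8):
                k=(p[:,2]*1000>lo)&(p[:,2]*1000<=lo+8)
                if k.sum()>10: print(lo,k.sum(),np.percentile(p[k][:,:2]*1000,[1,50,99],axis=0).round(1).tolist(),rect(p[k]))
            np.save('jug.npy',p)
print(r.tip_of('jug','wrist'))
# tile in tray from scene
c=cap('scene'); P,ok=cloud(c); p=P[ok]
k=(p[:,2]>.0145)&(p[:,2]<.021)&(abs(p[:,0]-.396)<.06)&(abs(p[:,1]-.28)<.055); print('tile',k.sum(),rect(p[k]),np.median(p[k][:,2]))
```

```text
t 16.6 at [0.5896 0.0609 0.1996] [ 1.7995e+02 -2.0000e-02 -9.3000e+01] w 0.0875
jug 0.8 [221, 107, 289, 189] (array([607.9,   5.9]), array([62.7, 94.4]), 10.93)
20 174 [[594.8, -26.0], [625.3, 31.5], [635.9, 50.0]] (array([623.3,  14. ]), array([34., 83.]), 22.04)
28 90 [[574.1, -30.4], [624.7, -8.5], [636.0, 50.5]] (array([604.9,   9.4]), array([61.8, 82.1]), 0.51)
36 71 [[574.2, -32.7], [592.8, -8.2], [637.6, 37.6]] (array([600.5,  -3.7]), array([23.8, 92. ]), 40.13)
44 110 [[575.7, -35.1], [588.3, -2.4], [638.0, 37.2]] (array([612.4,   5.5]), array([44.1, 87.6]), 58.54)
52 130 [[577.1, -34.9], [586.3, 0.0], [642.0, 33.9]] (array([606.2,  -6.1]), array([22.3, 94.4]), 44.26)
60 107 [[579.4, -35.6], [597.9, -4.5], [646.1, 37.5]] (array([611.3,  -1.5]), array([50.2, 83.4]), 17.9)
68 159 [[585.1, -32.2], [626.2, 21.3], [645.7, 44.2]] (array([620.7,   9.2]), array([49.7, 84.3]), 54.6)
76 881 [[582.6, -26.0], [623.3, -0.4], [640.3, 48.5]] (array([615.8,  14.7]), array([52.6, 84.6]), 57.17)
84 284 [[581.1, -13.8], [604.4, 16.3], [633.0, 49.8]] (array([607.3,  17.3]), array([63.8, 52.6]), 87.16)
egg_tray 0.8 [379, 0, 478, 195] (array([396.8, -29.6]), array([ 97.5, 222.1]), 9.73)
[{'at': [264.5, 156.4], 'conf': 0.86}]
tile 301 (array([396.1, 282.8]), array([75. , 60.5]), 85.59) 0.017882330076921304
```

View pics/w5.png

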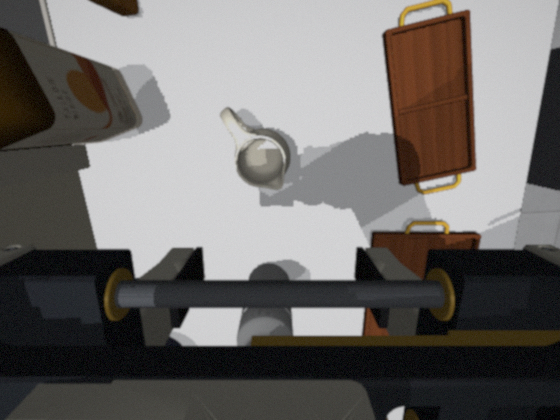

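Run:
```python
from h import *
from scipy.optimize import least_squares
p=np.load('jug.npy')*1000
def fit(k,c0,r0):
    q=p[k]; f=least_squares(lambda v:np.hypot(q[:,0]-v[0],q[:,1]-v[1])-v[2],[*c0,r0],loss='soft_l1',f_scale=1.0); return f.x.round(1),k.sum()
d0=np.hypot(p[:,0]-604,p[:,1]-14)
print('hist z top',np.percentile(p[:,2],[90,95,99]))
for lo,hi in((82,90),(80,90),(45,60),(40,55),(30,45)):
    k=(p[:,2]>lo)&(p[:,2]<hi)&(d0<38); print(lo,hi,fit(k,(604,14),28))
for c in((604,16),(606,16),(607,14)):
    d=np.hypot(p[:,0]-c[0],p[:,1]-c[1])
    k=(d>42)&(d<75)&(p[:,2]>15)&(p[:,2]<85); m=p[k].mean(0); print(c,k.sum(),m.round(1),'yaw+y',np.rad2deg(np.arctan2(c[1]-m[1],c[0]-m[0])).round(1),d[k].max())
    t=p[d>60]; print('far',len(t),np.median(t,axis=0).round(1))
k=p[:,2]>83; s=p[k]; print('spout/top extents',np.percentile(s,[0,50,100],axis=0).round(1))
```

```text
hist z top [83.79484452 84.49827619 85.37768064]
82 90 (array([606.9,  20.4,  26.2]), np.int64(608))
80 90 (array([607. ,  20.2,  26.3]), np.int64(802))
45 60 (array([607.6,  21. ,  30.6]), np.int64(219))
40 55 (array([607. ,  20.6,  30.9]), np.int64(175))
30 45 (array([606.1,  19.8,  31.7]), np.int64(100))
(604, 16) 313 [636.2 -24.7  66. ] yaw+y 128.4 64.63837327945527
far 46 [642.3 -33.6  63.8]
(606, 16) 291 [636.6 -25.3  65.5] yaw+y 126.5 63.320886176530315
far 29 [642.5 -34.5  61.5]
(607, 14) 257 [637.2 -26.2  65.1] yaw+y 126.9 61.153258457500954
far 10 [644.  -35.7  29.4]
spout/top extents [[580.9 -18.9  83. ]
 [612.7  11.5  84.1]
 [635.4  50.2  86.4]]
```

Run:
```python
from h import *
go((0.607,0.0203,0.15,-57),(0.607,0.0203,0.05,-57),(0.607,0.0203,-0.0085,-57))
c=cap('wrist'); P,ok=cloud(c); p=P[ok]
d=(p-[.607,.0203,0]); a=np.deg2rad(33); X=d[:,0]*np.cos(a)+d[:,1]*np.sin(a); Y=-d[:,0]*np.sin(a)+d[:,1]*np.cos(a)
k=(abs(X)<.15)&(abs(Y)<.07)&(p[:,2]>.06)&(p[:,2]<.3)
k&=~((abs(X)<.045)&(p[:,2]<.09)); print(k.sum()); 
if k.sum(): print(np.percentile(p[k],[0,50,100],axis=0).round(3), X[k].min(),X[k].max())
```

```text
t 16.9 at [0.5902 0.0608 0.2004] [-1.7997e+02  2.0000e-02 -9.3010e+01] w 0.0874
(0.607, 0.0203, 0.15, -57) travel [0.0791, -0.0378, 0.1008] dr [-0.0001, 0.0, -0.1]
(0.607, 0.0203, 0.05, -57) travel [0.0792, -0.0377, 0.3008] dr [-0.0001, 0.0, -0.1]
(0.607, 0.0203, -0.0085, -57) travel [0.0792, -0.0377, 0.4178] dr [-0.0001, 0.0, -0.1]
3971
[[0.529 0.046 0.239]
 [0.634 0.053 0.268]
 [0.652 0.07  0.3  ]] -0.04725987993094687 0.05335605530333828
```

>>> jog_arm(travel=[[0.0791, -0.0377, 0.05], [0.0791, -0.0377, 0.1], [0.0791, -0.0377, 0.1], [0.0791, -0.0377, 0.1], [0.0791, -0.0377, 0.2], [0.0791, -0.0377, 0.3], [0.0791, -0.0377, 0.36], [0.0791, -0.0377, 0.4178], [0.0791, -0.0377, 0.4178], [0.0791, -0.0377, 0.4178]], dr=[[0, 0, -0.03], [0, 0, -0.06], [0, 0, -0.08], [0, 0, -0.1], [0, 0, -0.1], [0, 0, -0.1], [0, 0, -0.1], [0, 0, -0.1], [0, 0, -0.1], [0, 0, -0.1]], claw=[1, 1, 1, 1, 1, 1, 1, 1, 1, 1])

```text
time_s: 18.2
tcp_pos: [0.6079, 0.02, -0.0077]
eef_rot: [-179.9, -0.0, -57.0]
contact_force: [-0.7, -0.4, 0.3]
gripper_width: 0.0876
gripper_force: 0.0
```

>>> jog_arm(travel=[[0, 0, 0], [0, 0, 0], [0, 0, 0], [0, 0, 0], [0, 0, 0], [0, 0, 0], [0, 0, 0], [0, 0, 0], [0, 0, 0], [0, 0, 0]], dr=[[0, 0, 0], [0, 0, 0], [0, 0, 0], [0, 0, 0], [0, 0, 0], [0, 0, 0], [0, 0, 0], [0, 0, 0], [0, 0, 0], [0, 0, 0]], claw=[0.9, 0.85, 0.8, 0.77, 0.74, 0.71, 0.6, 0.6, 0.6, 0.6], newtons=20)

```text
time_s: 19.45
tcp_pos: [0.6074, 0.0199, -0.0086]
eef_rot: [-180.0, -0.0, -57.1]
contact_force: [1.9, 1.8, 1.5]
gripper_width: 0.0654
gripper_force: 20.0
```

Run:
```python
from h import *
s=r.get_state(); print(s['contact_force'],s['gripper_force'])
go((0.607,0.0203,0.12,-57),(0.396,0.2785,0.12,-57))
```

```text
[1.869471   1.77005777 1.51371344] 20.0003716890933
t 19.45 at [ 0.6074  0.0199 -0.0086] [-1.7996e+02 -1.0000e-02 -5.7060e+01] w 0.0654
(0.607, 0.0203, 0.12, -57) travel [-0.001, 0.0, -0.2572] dr [-0.0001, -0.0, -0.0002]
(0.396, 0.2785, 0.12, -57) travel [-0.6639, 0.0733, -0.2574] dr [-0.0001, -0.0, -0.0002]
```

>>> jog_arm(travel=[[0, 0, -0.03], [0, 0, -0.08], [0, 0, -0.14], [0, 0, -0.2], [0, 0, -0.2574], [-0.05, 0.03, -0.2574], [-0.11, 0.064, -0.2574], [-0.18, 0.104, -0.2574], [-0.25, 0.144, -0.2574], [-0.305, 0.176, -0.2574]], dr=[[0, 0, 0], [0, 0, 0], [0, 0, 0], [0, 0, 0], [0, 0, 0], [0, 0, 0], [0, 0, 0], [0, 0, 0], [0, 0, 0], [0, 0, 0]], claw=[0.6, 0.6, 0.6, 0.6, 0.6, 0.6, 0.6, 0.6, 0.6, 0.6])

```text
time_s: 20.7
tcp_pos: [0.4483, 0.0998, 0.1203]
eef_rot: [180.0, 0.0, -57.1]
contact_force: [0.3, 1.5, -0.9]
gripper_width: 0.0649
gripper_force: 20.0
```

Run:
```python
from h import *
go((0.396,0.279,0.12,-57))
for n in('scene','side'):
    c=cap(n); P,ok=cloud(c)
    p=P[ok]; k=(p[:,2]>.0145)&(p[:,2]<.021)&(abs(p[:,0]-.396)<.055)&(abs(p[:,1]-.28)<.05); print('tile',k.sum(),rect(p[k]) if k.sum()>9 else '')
    for t in('cork_mid','tea_tray'):
      for q in r.regions_of(t,n)[:2]:
        p=P[q['pixels']&ok]
        if len(p)>20: print(n,t,q['conf'],q['extent'],rect(p))
c=cap('wrist'); P,ok=cloud(c)
for q in r.regions_of('jug','wrist')[:1]:
    s=r.get_state(); p=P[q['pixels']&ok]; d=(p-s['tcp_pos'])@R.from_euler('xyz',s['eef_rot'],degrees=True).as_matrix()
    print('jug',q['conf'],len(p),np.percentile(d*1000,[1,25,50,75,99],axis=0).round(1).tolist())
```

```text
t 20.7 at [0.4483 0.0998 0.1203] [ 1.7996e+02  1.0000e-02 -5.7070e+01] w 0.0649
(0.396, 0.279, 0.12, -57) travel [-0.3577, -0.107, 0.0007] dr [0.0001, 0.0, -0.0002]
tile 309 (array([396.1, 282.9]), array([75.7, 59.7]), 86.53)
scene cork_mid 0.61 [241.5, 273.2, 267.8, 292.9] (array([398.7, 283.1]), array([75.1, 67.7]), 83.76)
scene cork_mid 0.29 [204.1, 188.9, 222.9, 242.8] (array([685.8, 136. ]), array([ 71.9, 267.1]), 49.29)
scene tea_tray 0.69 [222.1, 244.7, 300.4, 313.4] (array([400.7, 239.8]), array([245.2, 163. ]), 87.02)
scene tea_tray 0.69 [192.0, 281.4, 210.2, 319.6] (array([492., 413.]), array([ 48.8, 126.5]), 52.91)
tile 182 (array([395. , 282.5]), array([85.7, 59.8]), 88.13)
side cork_mid 0.75 [222.7, 168.0, 238.0, 183.6] (array([393.9, 278.3]), array([55.4, 74.1]), 2.52)
side tea_tray 0.65 [206.1, 164.5, 255.7, 201.0] (array([394.7, 242.3]), array([262.2, 150.9]), 86.52)
jug 0.79 12906 [[-31.0, -27.8, -93.8], [-13.3, -10.9, -90.1], [21.5, -0.3, -76.8], [31.6, 11.1, -59.8], [65.0, 28.4, -15.0]]
```

>>> jog_arm(travel=[[-0.05, -0.015, 0], [-0.11, -0.034, 0], [-0.18, -0.055, 0], [-0.25, -0.076, 0], [-0.31, -0.093, 0], [-0.356, -0.106, 0], [-0.356, -0.106, 0.02], [-0.356, -0.106, 0.07], [-0.356, -0.106, 0.12], [-0.356, -0.106, 0.15]], dr=[[0, 0, 0], [0, 0, 0], [0, 0, 0], [0, 0, 0], [0, 0, 0], [0, 0, 0], [0, 0, 0], [0, 0, 0], [0, 0, 0], [0, 0, 0]], claw=[0.6, 0.6, 0.6, 0.6, 0.6, 0.6, 0.6, 0.6, 0.6, 0.6])

```text
time_s: 22.35
tcp_pos: [0.3978, 0.2764, 0.0431]
eef_rot: [179.9, -0.1, -57.1]
contact_force: [-0.2, 0.2, -0.1]
gripper_width: 0.065
gripper_force: 20.0
```

Run:
```python
from h import *
go((0.396,0.278,0.012,-57),(0.396,0.278,0.008,-57))
c=cap('side','s3.png'); P,ok=cloud(c)
for q in r.regions_of('jug','side')[:1]:
    p=P[q['pixels']&ok]; print(q['conf'],q['extent'],np.percentile(p,[1,50,99],axis=0).round(4).tolist())
a=c['pixels'][110:215,180:320]; cv2.imwrite('pics/s3.png',cv2.resize(a,None,fx=5,fy=5,interpolation=2)[:,:,::-1])
```

```text
t 22.35 at [0.3978 0.2764 0.0431] [ 1.7985e+02 -6.0000e-02 -5.7140e+01] w 0.065
(0.396, 0.278, 0.012, -57) travel [-0.0047, 0.0011, 0.0621] dr [0.0004, -0.0002, -0.0004]
(0.396, 0.278, 0.008, -57) travel [-0.0047, 0.0011, 0.0701] dr [0.0004, -0.0002, -0.0004]
0.63 [218.8, 135.7, 243.9, 166.6] [[0.369, 0.2165, 0.0055], [0.4034, 0.2498, 0.1029], [0.4469, 0.4107, 0.1381]]
```

View pics/s3.png

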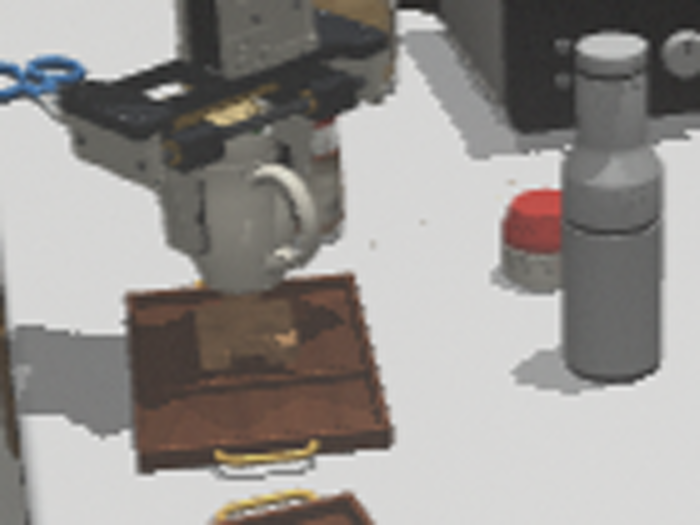

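Run:
```python
from h import *
go((0.396,0.278,0.012,-57),(0.396,0.278,0.008,-57))
```

```text
t 22.45 at [0.3974 0.2759 0.0428] [ 1.7975e+02 -9.0000e-02 -5.7150e+01] w 0.0649
(0.396, 0.278, 0.012, -57) travel [-0.0051, -0.0002, 0.0615] dr [0.0007, -0.0003, -0.0004]
(0.396, 0.278, 0.008, -57) travel [-0.0052, -0.0003, 0.0695] dr [0.0007, -0.0003, -0.0004]
```

>>> jog_arm(travel=[[-0.001, 0, 0.02], [-0.003, 0, 0.04], [-0.003, 0, 0.05], [-0.003, 0, 0.058], [-0.003, 0, 0.062], [-0.003, 0, 0.062], [-0.003, 0, 0.062], [-0.003, 0, 0.062], [-0.003, 0, 0.062], [-0.003, 0, 0.062]], dr=[[0, 0, 0], [0, 0, 0], [0, 0, 0], [0, 0, 0], [0, 0, 0], [0, 0, 0], [0, 0, 0], [0, 0, 0], [0, 0, 0], [0, 0, 0]], claw=[0.6, 0.6, 0.6, 0.6, 0.6, 0.6, 0.6, 0.6, 0.6, 0.6])

```text
time_s: 23.7
tcp_pos: [0.3972, 0.2794, 0.014]
eef_rot: [-180.0, 0.0, -57.1]
contact_force: [0.0, -0.5, -2.2]
gripper_width: 0.0652
gripper_force: 20.0
```

Run:
```python
from h import *
go((0.396,0.278,0.0085,-57)); print(r.get_state()['contact_force'])
```

```text
t 23.7 at [0.3972 0.2794 0.014 ] [-180.      0.    -57.07] w 0.0652
(0.396, 0.278, 0.0085, -57) travel [0.001, 0.0034, 0.0109] dr [-0.0, 0.0, -0.0002]
[ 0.04916789 -0.52128071 -2.21881881]
```

>>> jog_arm(travel=[[0.001, 0.0034, 0.0], [0.001, 0.0034, 0.0], [0.001, 0.0034, 0.003], [0.001, 0.0034, 0.005], [0.001, 0.0034, 0.007], [0.001, 0.0034, 0.008], [0.001, 0.0034, 0.009], [0.001, 0.0034, 0.01], [0.001, 0.0034, 0.011], [0.001, 0.0034, 0.011]], dr=[[0, 0, 0], [0, 0, 0], [0, 0, 0], [0, 0, 0], [0, 0, 0], [0, 0, 0], [0, 0, 0], [0, 0, 0], [0, 0, 0], [0, 0, 0]], claw=[0.6, 0.6, 0.6, 0.6, 0.6, 0.6, 0.6, 0.6, 0.6, 0.6])

```text
time_s: 24.95
tcp_pos: [0.396, 0.278, 0.0084]
eef_rot: [-180.0, -0.0, -57.1]
contact_force: [-0.3, 0.7, -2.1]
gripper_width: 0.0651
gripper_force: 20.0
```

>>> jog_arm(travel=[[0, 0, 0.0005], [0, 0, 0.001], [0, 0, 0.0014], [0, 0, 0.0018], [0, 0, 0.002], [0, 0, 0.002], [0, 0, 0.002], [0, 0, 0.002], [0, 0, 0.002], [0, 0, 0.002]], dr=[[0, 0, 0], [0, 0, 0], [0, 0, 0], [0, 0, 0], [0, 0, 0], [0, 0, 0], [0, 0, 0], [0, 0, 0], [0, 0, 0], [0, 0, 0]], claw=[0.6, 0.6, 0.6, 0.6, 0.6, 0.6, 0.6, 0.6, 0.6, 0.6])

```text
time_s: 26.2
tcp_pos: [0.396, 0.2781, 0.0082]
eef_rot: [-180.0, 0.0, -57.0]
contact_force: [-5.2, -1.1, 10.1]
gripper_width: 0.0651
gripper_force: 20.0
```

>>> jog_arm(travel=[[0, 0, -0.001], [0, 0, -0.001], [0, 0, -0.001], [0, 0, -0.001], [0, 0, -0.001], [0, 0, -0.04], [0, 0, -0.1], [0, 0, -0.2], [0, 0, -0.3], [0, 0, -0.36]], dr=[[0, 0, 0], [0, 0, 0], [0, 0, 0], [0, 0, 0], [0, 0, 0], [0, 0, 0], [0, 0, 0], [0, 0, 0], [0, 0, 0], [0, 0, 0]], claw=[0.76, 0.78, 0.85, 0.95, 1, 1, 1, 1, 1, 1])

```text
time_s: 27.45
tcp_pos: [0.3965, 0.2786, 0.1902]
eef_rot: [-179.8, 0.1, -57.1]
contact_force: [0.6, 0.5, -0.1]
gripper_width: 0.0876
gripper_force: 0.0
```

Run:
```python
from h import *
go((0.46,0.50,0.2,-93.1))
c=cap('side'); P,ok=cloud(c)
a=c['pixels'][110:215,180:320]; cv2.imwrite('pics/s4.png',cv2.resize(a,None,fx=5,fy=5,interpolation=2)[:,:,::-1])
for t in('spice','jug'):
  for q in r.regions_of(t,'side')[:1]:
    p=P[q['pixels']&ok]; print(t,q['conf'],np.percentile(p,[2,50,98],axis=0).round(4).tolist(), rect(p[(p[:,2]>.09)&(p[:,2]<.12)]))
```

```text
t 27.45 at [0.3965 0.2786 0.1902] [-1.7983e+02  6.0000e-02 -5.7050e+01] w 0.0876
(0.46, 0.5, 0.2, -93.1) travel [-0.3026, -0.3474, -0.0183] dr [-0.0004, 0.0003, 0.1001]
spice 0.92 [[0.4385, 0.4087, 0.0063], [0.4591, 0.4195, 0.0663], [0.4819, 0.4563, 0.1088]] (array([451.5, 351.1]), array([214.6,  43.4]), 83.5)
jug 0.66 [[0.3651, 0.2421, 0.0047], [0.3912, 0.2532, 0.0151], [0.4212, 0.2751, 0.0205]] (array([0., 0.]), array([0., 0.]), 0.0)
```

View pics/s4.png

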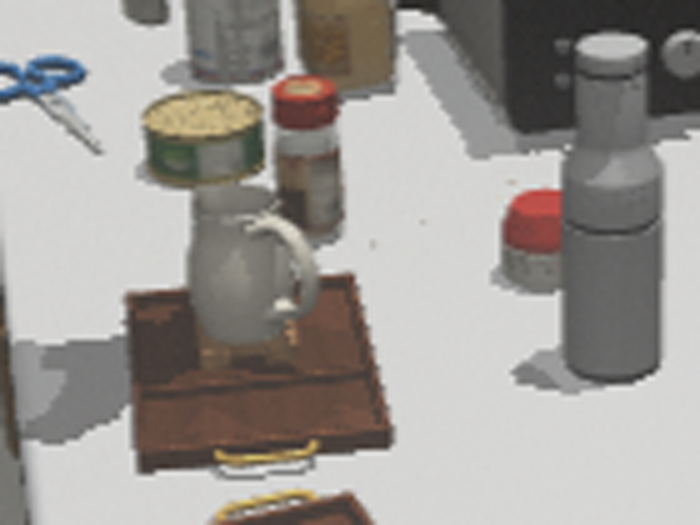

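>>> jog_arm(travel=[[-0.3026, -0.3474, -0.03], [-0.3026, -0.3474, -0.03], [-0.3026, -0.3474, -0.03], [-0.3026, -0.3474, -0.03], [-0.3026, -0.3474, -0.03], [-0.3026, -0.3474, -0.03], [-0.3026, -0.3474, -0.03], [-0.3026, -0.3474, -0.03], [-0.3026, -0.3474, -0.03], [-0.3026, -0.3474, -0.03]], dr=[[0, 0, 0.1], [0, 0, 0.1], [0, 0, 0.1], [0, 0, 0.1], [0, 0, 0.1], [0, 0, 0.1], [0, 0, 0.1], [0, 0, 0.1], [0, 0, 0.1], [0, 0, 0.1]], claw=[1, 1, 1, 1, 1, 1, 1, 1, 1, 1])

```text
time_s: 28.85
tcp_pos: [0.4595, 0.4992, 0.2028]
eef_rot: [-180.0, 0.0, -93.1]
contact_force: [0.5, 0.4, -0.5]
gripper_width: 0.0876
gripper_force: 0.0
```

```bash
cat >> h.py <<'E'
from scipy.optimize import least_squares
def circ(q,r0,fix=True):
    c=np.median(q,axis=0)
    f=least_squares(lambda v:np.hypot(q[:,0]-v[0],q[:,1]-v[1])-(r0 if fix else v[2]),[c[0],c[1],r0],loss='soft_l1',f_scale=1.0); return f.x.round(1)
E
python3 - <<'E'
from h import *
go()
c=cap('wrist','w6.png'); P,ok=cloud(c)
for o,lo,hi in (('spice',.1,.115),('timer',.02,.055),('mill',.195,.215),('jug',.09,.11)):
    for q in r.regions_of(o,'wrist')[:1]:
        p=P[q['pixels']&ok]; k=(p[:,2]>lo)&(p[:,2]<hi); 
        print(o,round(q['conf'],2),[int(v) for v in q['extent']],np.percentile(p[:,2],[5,50,99]).round(3),rect(p[k]) if k.sum()>9 else '')
        if k.sum()>9:
            (x,y),rr=cv2.minEnclosingCircle((p[k][:,:2]*1000).astype(np.float32)); print('  circ',x,y,rr)
            np.save(o+'.npy',p)
E
```

```text
t 28.85 at [0.4595 0.4992 0.2028] [-1.7999e+02  3.0000e-02 -9.3070e+01] w 0.0876
spice 0.7 [250, 115, 298, 161] [0.104 0.106 0.108] (array([461.3, 437.3]), array([42.6, 41.6]), 42.32)
  circ 461.15985107421875 437.1931457519531 21.731197357177734
timer 0.67 [115, 25, 182, 85] [0.018 0.049 0.053] (array([597.4, 339.4]), array([57.1, 51.9]), 61.74)
  circ 599.996337890625 337.75128173828125 29.397319793701172
jug 0.62 [305, 0, 350, 12] [0.031 0.053 0.066]
```

View pics/w6.png

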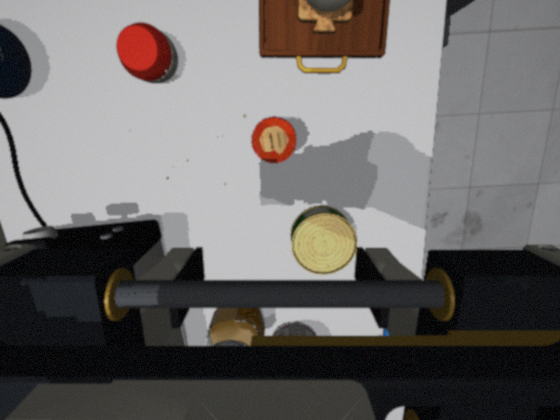

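Run:
```python
from h import *
go((0.461,0.4372,0.12,-93.1),(0.461,0.4372,0.017,-93.1))
```

```text
t 29.1 at [0.4595 0.4994 0.2024] [-180.      0.    -93.06] w 0.0877
(0.461, 0.4372, 0.12, -93.1) travel [0.1242, -0.0096, 0.1648] dr [-0.0, 0.0, 0.0001]
(0.461, 0.4372, 0.017, -93.1) travel [0.1242, -0.0096, 0.3708] dr [-0.0, 0.0, 0.0001]
```

>>> jog_arm(travel=[[0.05, -0.004, 0.03], [0.1242, -0.0096, 0.08], [0.1242, -0.0096, 0.13], [0.1242, -0.0096, 0.16], [0.1242, -0.0096, 0.23], [0.1242, -0.0096, 0.3], [0.1242, -0.0096, 0.35], [0.1242, -0.0096, 0.3708], [0.1242, -0.0096, 0.3708], [0.1242, -0.0096, 0.3708]], dr=[[0, 0, 0], [0, 0, 0], [0, 0, 0], [0, 0, 0], [0, 0, 0], [0, 0, 0], [0, 0, 0], [0, 0, 0], [0, 0, 0], [0, 0, 0]], claw=[1, 1, 1, 1, 1, 1, 1, 1, 1, 1])

```text
time_s: 30.35
tcp_pos: [0.4616, 0.4381, 0.0182]
eef_rot: [-179.9, 0.1, -93.0]
contact_force: [0.5, -0.3, 0.1]
gripper_width: 0.0874
gripper_force: 0.0
```

>>> jog_arm(travel=[[0, 0, 0], [0, 0, 0], [0, 0, 0], [0, 0, 0], [0, 0, 0], [0, 0, 0], [0, 0, 0], [0, 0, 0], [0, 0, 0], [0, 0, 0]], dr=[[0, 0, 0], [0, 0, 0], [0, 0, 0], [0, 0, 0], [0, 0, 0], [0, 0, 0], [0, 0, 0], [0, 0, 0], [0, 0, 0], [0, 0, 0]], claw=[0.85, 0.7, 0.6, 0.57, 0.54, 0.51, 0.4, 0.4, 0.4, 0.4], newtons=20)

```text
time_s: 31.6
tcp_pos: [0.461, 0.4372, 0.017]
eef_rot: [-180.0, 0.0, -93.1]
contact_force: [-0.3, 0.5, -0.6]
gripper_width: 0.0442
gripper_force: 20.0
```

Run:
```python
from h import *
go((0.461,0.4372,0.17,-93.1),(0.391,0.1775,0.17,-93.1))
```

```text
t 31.6 at [0.461  0.4372 0.017 ] [-180.      0.    -93.06] w 0.0442
(0.461, 0.4372, 0.17, -93.1) travel [-0.0001, -0.0, -0.306] dr [-0.0, 0.0, 0.0001]
(0.391, 0.1775, 0.17, -93.1) travel [0.5261, 0.112, -0.306] dr [-0.0, 0.0, 0.0001]
```

>>> jog_arm(travel=[[0, 0, -0.03], [0, 0, -0.1], [0, 0, -0.18], [0, 0, -0.26], [0, 0, -0.306], [0.06, 0.013, -0.306], [0.14, 0.03, -0.306], [0.22, 0.047, -0.306], [0.3, 0.064, -0.306], [0.38, 0.081, -0.306]], dr=[[0, 0, 0], [0, 0, 0], [0, 0, 0], [0, 0, 0], [0, 0, 0], [0, 0, 0], [0, 0, 0], [0, 0, 0], [0, 0, 0], [0, 0, 0]], claw=[0.4, 0.4, 0.4, 0.4, 0.4, 0.4, 0.4, 0.4, 0.4, 0.4])

```text
time_s: 32.85
tcp_pos: [0.4099, 0.2483, 0.171]
eef_rot: [-180.0, 0.0, -93.1]
contact_force: [0.1, -0.3, -1.4]
gripper_width: 0.044
gripper_force: 20.0
```

>>> jog_arm(travel=[[0.06, 0.013, 0], [0.11, 0.023, 0], [0.146, 0.031, 0], [0.146, 0.031, 0], [0.146, 0.031, 0.05], [0.146, 0.031, 0.12], [0.146, 0.031, 0.19], [0.146, 0.031, 0.24], [0.146, 0.031, 0.27], [0.146, 0.031, 0.27]], dr=[[0, 0, 0], [0, 0, 0], [0, 0, 0], [0, 0, 0], [0, 0, 0], [0, 0, 0], [0, 0, 0], [0, 0, 0], [0, 0, 0], [0, 0, 0]], claw=[0.4, 0.4, 0.4, 0.4, 0.4, 0.4, 0.4, 0.4, 0.4, 0.4])

```text
time_s: 34.1
tcp_pos: [0.3907, 0.1774, 0.034]
eef_rot: [179.9, -0.1, -93.0]
contact_force: [-0.6, 0.1, -0.5]
gripper_width: 0.0441
gripper_force: 20.0
```

Run:
```python
from h import *
go((0.391,0.1775,0.0225,-93.1))
c=cap('side'); P,ok=cloud(c)
for t in('spice','tea_tray'):
  for q in r.regions_of(t,'side')[:1]:
    p=P[q['pixels']&ok]; print(t,q['conf'],q['extent'],np.percentile(p,[2,50,98],axis=0).round(4).tolist())
p=P[ok]; k=(abs(p[:,0]-.391)<.06)&(abs(p[:,1]-.175)<.08)&(p[:,2]>.002)&(p[:,2]<.02); print(np.percentile(p[k],[2,50,98],axis=0).round(3).tolist())
```

```text
t 34.1 at [0.3907 0.1774 0.034 ] [ 1.7991e+02 -1.3000e-01 -9.3040e+01] w 0.0441
(0.391, 0.1775, 0.0225, -93.1) travel [-0.0002, -0.0006, 0.023] dr [0.0003, -0.0004, 0.0002]
spice 0.67 [222.9, 154.7, 237.4, 195.3] [[0.367, 0.1513, 0.019], [0.3875, 0.1604, 0.0818], [0.4107, 0.2398, 0.1262]]
tea_tray 0.89 [205.7, 161.7, 256.8, 202.1] [[0.3206, 0.1231, 0.0028], [0.3858, 0.2072, 0.008], [0.4685, 0.3433, 0.0185]]
[[0.333, 0.102, 0.002], [0.387, 0.166, 0.007], [0.448, 0.25, 0.017]]
```

Lower slowly until contact.

>>> jog_arm(travel=[[0, 0, 0.006], [0, 0, 0.012], [0, 0, 0.017], [0, 0, 0.02], [0, 0, 0.022], [0, 0, 0.023], [0, 0, 0.0235], [0, 0, 0.024], [0, 0, 0.0245], [0, 0, 0.0245]], dr=[[0, 0, 0], [0, 0, 0], [0, 0, 0], [0, 0, 0], [0, 0, 0], [0, 0, 0], [0, 0, 0], [0, 0, 0], [0, 0, 0], [0, 0, 0]], claw=[0.4, 0.4, 0.4, 0.4, 0.4, 0.4, 0.4, 0.4, 0.4, 0.4])

```text
time_s: 35.5
tcp_pos: [0.391, 0.1775, 0.0228]
eef_rot: [-180.0, 0.0, -93.1]
contact_force: [-0.4, 0.7, -1.5]
gripper_width: 0.0439
gripper_force: 20.0
```

>>> jog_arm(travel=[[0, 0, 0.0005], [0, 0, 0.001], [0, 0, 0.0015], [0, 0, 0.002], [0, 0, 0.0025], [0, 0, 0.0025], [0, 0, 0.0025], [0, 0, 0.0025], [0, 0, 0.0025], [0, 0, 0.0025]], dr=[[0, 0, 0], [0, 0, 0], [0, 0, 0], [0, 0, 0], [0, 0, 0], [0, 0, 0], [0, 0, 0], [0, 0, 0], [0, 0, 0], [0, 0, 0]], claw=[0.4, 0.4, 0.4, 0.4, 0.4, 0.4, 0.4, 0.4, 0.4, 0.4])

```text
time_s: 36.75
tcp_pos: [0.3911, 0.1776, 0.0219]
eef_rot: [-180.0, 0.0, -93.1]
contact_force: [-2.0, -0.6, 5.5]
gripper_width: 0.044
gripper_force: 20.0
```

>>> jog_arm(travel=[[0, 0, -0.001], [0, 0, -0.001], [0, 0, -0.001], [0, 0, -0.001], [0, 0, -0.001], [0, 0, -0.04], [0, 0, -0.1], [0, 0, -0.2], [0, 0, -0.3], [0, 0, -0.36]], dr=[[0, 0, 0], [0, 0, 0], [0, 0, 0], [0, 0, 0], [0, 0, 0], [0, 0, 0], [0, 0, 0], [0, 0, 0], [0, 0, 0], [0, 0, 0]], claw=[0.52, 0.56, 0.65, 0.75, 0.85, 0.85, 0.85, 1, 1, 1])

```text
time_s: 38.0
tcp_pos: [0.3916, 0.178, 0.2042]
eef_rot: [-179.9, 0.1, -93.1]
contact_force: [0.3, 0.9, -1.5]
gripper_width: 0.0875
gripper_force: 0.0
```

Run:
```python
from h import *
go((0.53,0.38,0.2,-93.1))
c=cap('scene'); P,ok=cloud(c)
for t,lo,hi in(('timer',.02,.06),('mill',.195,.22),('spice',.1,.13),('jug',.095,.12)):
  for q in r.regions_of(t,'scene')[:1]:
    p=P[q['pixels']&ok]; p=p[(p[:,2]>lo)&(p[:,2]<hi)]; print(t,q['conf'],len(p),np.percentile(p,[2,50,98],axis=0).round(4).tolist() if len(p) else '')
```

```text
t 38.0 at [0.3916 0.178  0.2042] [-1.7988e+02  1.3000e-01 -9.3050e+01] w 0.0875
(0.53, 0.38, 0.2, -93.1) travel [-0.4181, -0.255, 0.0099] dr [-0.0003, 0.0004, 0.0001]
timer 0.81 277 [[0.5723, 0.3167, 0.0218], [0.5901, 0.3423, 0.0471], [0.6176, 0.363, 0.0556]]
mill 0.59 123 [[0.5912, 0.1849, 0.1968], [0.6063, 0.2057, 0.207], [0.6254, 0.2225, 0.2105]]
spice 0.74 163 [[0.3696, 0.1567, 0.1007], [0.3878, 0.1789, 0.1115], [0.4086, 0.1959, 0.1159]]
jug 0.71 100 [[0.3698, 0.2404, 0.0955], [0.405, 0.2644, 0.1005], [0.4209, 0.3041, 0.1057]]
```

Run:
```python
from h import *
c=cap('scene'); P,ok=cloud(c); p=P[ok]; k=(p[:,0]>.45)&(p[:,0]<.75)&(p[:,1]>.28)&(p[:,1]<.5); print(np.percentile(p[k][:,2],[99,100]))
go((0.57,0.39,0.21,-93.1))
```

```text
[0.05224677 0.1015863 ]
t 38.3 at [0.3905 0.1771 0.2006] [ 1.7993e+02 -6.0000e-02 -9.3070e+01] w 0.0874
(0.57, 0.39, 0.21, -93.1) travel [-0.4445, -0.3357, -0.0197] dr [0.0002, -0.0002, 0.0001]
```

>>> jog_arm(travel=[[-0.4445, -0.3357, -0.0197], [-0.4445, -0.3357, -0.0197], [-0.4445, -0.3357, -0.0197], [-0.4445, -0.3357, -0.0197], [-0.4445, -0.3357, -0.0197], [-0.4445, -0.3357, -0.0197], [-0.4445, -0.3357, -0.0197], [-0.4445, -0.3357, -0.0197], [-0.4445, -0.3357, -0.0197], [-0.4445, -0.3357, -0.0197]], dr=[[0, 0, 0], [0, 0, 0], [0, 0, 0], [0, 0, 0], [0, 0, 0], [0, 0, 0], [0, 0, 0], [0, 0, 0], [0, 0, 0], [0, 0, 0]], claw=[1, 1, 1, 1, 1, 1, 1, 1, 1, 1])

```text
time_s: 39.55
tcp_pos: [0.5703, 0.3903, 0.212]
eef_rot: [-180.0, 0.0, -93.1]
contact_force: [0.1, -1.1, -0.8]
gripper_width: 0.0876
gripper_force: 0.0
```

Run:
```python
from h import *
go()
c=cap('wrist','w7.png'); P,ok=cloud(c)
for o,lo,hi in (('timer',.01,.06),('mill',.195,.22),('jug',.095,.115),('spice',.105,.12)):
    for q in r.regions_of(o,'wrist')[:1]:
        p=P[q['pixels']&ok]; p=p[(p[:,2]>lo)&(p[:,2]<hi)]
        print(o,round(q['conf'],2),[int(v) for v in q['extent']],len(p))
        if len(p)>9:
            print('  circ',cv2.minEnclosingCircle((p[:,:2]*1000).astype(np.float32)),np.percentile(p,[1,99],axis=0).round(4).tolist())
```

```text
t 39.55 at [0.5703 0.3903 0.212 ] [-1.7997e+02  4.0000e-02 -9.3070e+01] w 0.0876
timer 0.93 [226, 123, 278, 170] 1780
  circ ((600.4065551757812, 337.563232421875), 29.07830238342285) [[0.5729, 0.3109, 0.0306], [0.6274, 0.3644, 0.0525]]
mill 0.82 [179, 1, 262, 63] 0
jug 0.61 [397, 17, 485, 116] 1631
  circ ((402.0834045410156, 271.33514404296875), 45.392662048339844) [[0.37, 0.2351, 0.0951], [0.4276, 0.3077, 0.1027]]
spice 0.62 [408, 0, 449, 10] 0
```

View pics/w7.png

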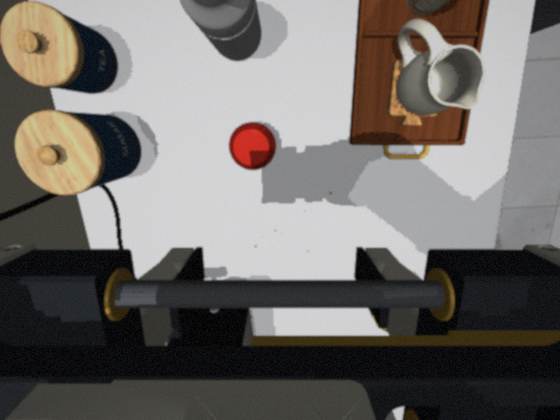

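Run:
```python
from h import *
c=cap('wrist'); P,ok=cloud(c); p=P[ok]
k=(p[:,0]>.64)&(p[:,0]<.8)&(abs(p[:,1]-.3377)<.05)&(p[:,2]>.02)&(p[:,2]<.2); print('x min obstacle',np.percentile(p[k][:,0],[0,1]) if k.any() else None)
go((0.6003,0.3377,0.1,-93.1),(0.6003,0.3377,-0.026,-93.1))
```

```text
x min obstacle [0.75054081 0.75157767]
t 39.85 at [0.5705 0.3905 0.2114] [-1.800e+02  1.000e-02 -9.307e+01] w 0.0876
(0.6003, 0.3377, 0.1, -93.1) travel [0.1022, -0.0652, 0.2228] dr [-0.0, 0.0, 0.0001]
(0.6003, 0.3377, -0.026, -93.1) travel [0.1023, -0.0652, 0.4748] dr [-0.0, 0.0, 0.0001]
```

>>> jog_arm(travel=[[0.06, -0.04, 0.07], [0.1022, -0.0652, 0.16], [0.1022, -0.0652, 0.22], [0.1022, -0.0652, 0.26], [0.1022, -0.0652, 0.34], [0.1022, -0.0652, 0.42], [0.1022, -0.0652, 0.46], [0.1022, -0.0652, 0.4748], [0.1022, -0.0652, 0.4748], [0.1022, -0.0652, 0.4748]], dr=[[0, 0, 0], [0, 0, 0], [0, 0, 0], [0, 0, 0], [0, 0, 0], [0, 0, 0], [0, 0, 0], [0, 0, 0], [0, 0, 0], [0, 0, 0]], claw=[1, 1, 1, 1, 1, 1, 1, 1, 1, 1])

```text
time_s: 41.1
tcp_pos: [0.6012, 0.3385, -0.0244]
eef_rot: [-179.9, 0.1, -93.0]
contact_force: [0.0, 0.5, -0.4]
gripper_width: 0.0877
gripper_force: 0.0
```

>>> jog_arm(travel=[[0, 0, 0], [0, 0, 0], [0, 0, 0], [0, 0, 0], [0, 0, 0], [0, 0, 0], [0, 0, 0], [0, 0, 0], [0, 0, 0], [0, 0, 0]], dr=[[0, 0, 0], [0, 0, 0], [0, 0, 0], [0, 0, 0], [0, 0, 0], [0, 0, 0], [0, 0, 0], [0, 0, 0], [0, 0, 0], [0, 0, 0]], claw=[0.85, 0.78, 0.74, 0.71, 0.68, 0.65, 0.55, 0.55, 0.55, 0.55], newtons=15)

```text
time_s: 42.35
tcp_pos: [0.6003, 0.3377, -0.0261]
eef_rot: [180.0, 0.0, -93.1]
contact_force: [-0.5, 0.7, 0.0]
gripper_width: 0.0571
gripper_force: 15.0
```

Run:
```python
from h import *
a=np.deg2rad(9.7); o=np.array([.3968,-.0296]); 
for s in(45,-45): print('bay',s,o+s/1000*np.array([-np.sin(a),np.cos(a)]))
go((0.6003,0.3377,0.19,-93.1),(0.5,0.2,0.19,-80.3))
```

```text
bay 45 [0.38921798 0.01475666]
bay -45 [ 0.40438202 -0.07395666]
t 42.35 at [ 0.6003  0.3377 -0.0261] [180.     0.   -93.06] w 0.0571
(0.6003, 0.3377, 0.19, -93.1) travel [0.0001, 0.0, -0.4321] dr [0.0, 0.0, 0.0001]
(0.5, 0.2, 0.19, -80.3) travel [0.2858, 0.1856, -0.4321] dr [0.0, 0.0, -0.0355]
```

>>> jog_arm(travel=[[0, 0, -0.05], [0, 0, -0.15], [0, 0, -0.26], [0, 0, -0.37], [0, 0, -0.4321], [0.05, 0.032, -0.4321], [0.11, 0.071, -0.4321], [0.18, 0.117, -0.4321], [0.24, 0.156, -0.4321], [0.2858, 0.1856, -0.4321]], dr=[[0, 0, 0], [0, 0, 0], [0, 0, 0], [0, 0, 0], [0, 0, 0], [0, 0, -0.01], [0, 0, -0.02], [0, 0, -0.03], [0, 0, -0.0355], [0, 0, -0.0355]], claw=[0.55, 0.55, 0.55, 0.55, 0.55, 0.55, 0.55, 0.55, 0.55, 0.55])

```text
time_s: 43.6
tcp_pos: [0.4988, 0.1987, 0.1901]
eef_rot: [180.0, 0.0, -80.3]
contact_force: [0.0, -0.6, -0.6]
gripper_width: 0.0573
gripper_force: 15.0
```

Run:
```python
from h import *
go((0.395,0.0157,0.19,-80.3),(0.395,0.0157,0.0,-80.3))
```

```text
t 43.6 at [0.4988 0.1987 0.1901] [ 1.7999e+02  1.0000e-02 -8.0270e+01] w 0.0573
(0.395, 0.0157, 0.19, -80.3) travel [0.3257, 0.2666, 0.0002] dr [0.0, 0.0, 0.0001]
(0.395, 0.0157, 0.0, -80.3) travel [0.3257, 0.2665, 0.3802] dr [0.0, 0.0, 0.0001]
```

>>> jog_arm(travel=[[0.05, 0.04, 0], [0.11, 0.09, 0], [0.18, 0.147, 0], [0.25, 0.205, 0], [0.3, 0.246, 0], [0.3257, 0.2666, 0], [0.3257, 0.2666, 0], [0.3257, 0.2666, 0], [0.3257, 0.2666, 0], [0.3257, 0.2666, 0]], dr=[[0, 0, 0], [0, 0, 0], [0, 0, 0], [0, 0, 0], [0, 0, 0], [0, 0, 0], [0, 0, 0], [0, 0, 0], [0, 0, 0], [0, 0, 0]], claw=[0.55, 0.55, 0.55, 0.55, 0.55, 0.55, 0.55, 0.55, 0.55, 0.55])

```text
time_s: 44.85
tcp_pos: [0.3963, 0.0174, 0.1898]
eef_rot: [180.0, -0.0, -80.3]
contact_force: [0.5, -0.7, -0.3]
gripper_width: 0.0575
gripper_force: 15.0
```

Run:
```python
from h import *
go((0.395,0.0157,0.0,-80.3),(0.395,0.0157,-0.0205,-80.3)); print(r.get_state()['joints'].round(1))
c=cap('wrist'); P,ok=cloud(c)
for q in r.regions_of('egg_tray','wrist')[:1]:
    p=P[q['pixels']&ok]; print(q['conf'],rect(p[p[:,2]>.009]),np.percentile(p,[1,50,99],axis=0).round(3).tolist())
```

```text
t 44.85 at [0.3963 0.0174 0.1898] [ 1.7996e+02 -1.0000e-02 -8.0250e+01] w 0.0575
(0.395, 0.0157, 0.0, -80.3) travel [0.0028, 0.0029, 0.3796] dr [0.0001, -0.0, 0.0001]
(0.395, 0.0157, -0.0205, -80.3) travel [0.0028, 0.0029, 0.4206] dr [0.0001, -0.0, 0.0001]
[ 31.4  -7.3 -31.2  -0.  -66.1 -21.7]
0.71 (array([398.1, -38.7]), array([ 96.4, 203.8]), 9.64) [[0.342, -0.136, 0.003], [0.399, -0.046, 0.005], [0.452, 0.053, 0.015]]
```

>>> jog_arm(travel=[[0.001, 0.001, 0.04], [0.001, 0.001, 0.11], [0.001, 0.001, 0.19], [0.001, 0.001, 0.27], [0.001, 0.001, 0.33], [0.001, 0.001, 0.37], [0.001, 0.001, 0.395], [0.001, 0.001, 0.41], [0.001, 0.001, 0.41], [0.001, 0.001, 0.41]], dr=[[0, 0, 0], [0, 0, 0], [0, 0, 0], [0, 0, 0], [0, 0, 0], [0, 0, 0], [0, 0, 0], [0, 0, 0], [0, 0, 0], [0, 0, 0]], claw=[0.55, 0.55, 0.55, 0.55, 0.55, 0.55, 0.55, 0.55, 0.55, 0.55])

```text
time_s: 46.2
tcp_pos: [0.3961, 0.0166, -0.0146]
eef_rot: [-180.0, 0.0, -80.3]
contact_force: [0.0, -0.2, -0.3]
gripper_width: 0.0575
gripper_force: 15.0
```

Run:
```python
from h import *
go((0.395,0.0157,-0.021,-80.3),(0.395,0.0157,-0.0225,-80.3)); print(r.get_state()['contact_force'])
```

```text
t 46.2 at [ 0.3961  0.0166 -0.0146] [-1.7996e+02  1.0000e-02 -8.0270e+01] w 0.0575
(0.395, 0.0157, -0.021, -80.3) travel [0.0014, 0.0025, 0.0129] dr [-0.0001, 0.0, 0.0001]
(0.395, 0.0157, -0.0225, -80.3) travel [0.0014, 0.0025, 0.0159] dr [-0.0001, 0.0, 0.0001]
[ 0.01604393 -0.2239084  -0.30702565]
```

>>> jog_arm(travel=[[0, 0, 0.004], [0, 0, 0.007], [0, 0, 0.009], [0, 0, 0.0105], [0, 0, 0.0115], [0, 0, 0.0125], [0, 0, 0.013], [0, 0, 0.0135], [0, 0, 0.0135], [0, 0, 0.0135]], dr=[[0, 0, 0], [0, 0, 0], [0, 0, 0], [0, 0, 0], [0, 0, 0], [0, 0, 0], [0, 0, 0], [0, 0, 0], [0, 0, 0], [0, 0, 0]], claw=[0.55, 0.55, 0.55, 0.55, 0.55, 0.55, 0.55, 0.55, 0.55, 0.55])

```text
time_s: 47.45
tcp_pos: [0.3957, 0.0164, -0.0213]
eef_rot: [-180.0, -0.0, -80.3]
contact_force: [-3.4, 1.4, 10.8]
gripper_width: 0.0573
gripper_force: 15.0
```

>>> jog_arm(travel=[[0, 0, -0.001], [0, 0, -0.001], [0, 0, -0.001], [0, 0, -0.001], [0, 0, -0.001], [0, 0, -0.04], [0, 0, -0.12], [0, 0, -0.22], [0, 0, -0.34], [0, 0, -0.44]], dr=[[0, 0, 0], [0, 0, 0], [0, 0, 0], [0, 0, 0], [0, 0, 0], [0, 0, 0], [0, 0, 0], [0, 0, 0], [0, 0, 0], [0, 0, 0]], claw=[0.68, 0.7, 0.74, 0.8, 0.82, 0.82, 0.82, 1, 1, 1])

```text
time_s: 48.7
tcp_pos: [0.3957, 0.0163, 0.2007]
eef_rot: [-179.9, 0.0, -80.3]
contact_force: [1.4, 1.5, -1.0]
gripper_width: 0.0871
gripper_force: 0.0
```

Run:
```python
from h import *
go((0.58,0.26,0.27,-93.1),(0.45,0.1,0.27,-93.1))
```

```text
t 48.7 at [0.3957 0.0163 0.2007] [-1.799e+02  3.000e-02 -8.028e+01] w 0.0871
(0.58, 0.26, 0.27, -93.1) travel [-0.4181, -0.4459, -0.1376] dr [-0.0003, 0.0001, 0.0356]
(0.45, 0.1, 0.27, -93.1) travel [-0.1466, -0.1356, -0.1382] dr [-0.0003, 0.0001, 0.0356]
```

>>> jog_arm(travel=[[-0.05, -0.05, -0.1376], [-0.4181, -0.4459, -0.1376], [-0.4181, -0.4459, -0.1376], [-0.4181, -0.4459, -0.1376], [-0.4181, -0.4459, -0.1376], [-0.4181, -0.4459, -0.1376], [-0.4181, -0.4459, -0.1376], [-0.4181, -0.4459, -0.1376], [-0.4181, -0.4459, -0.1376], [-0.4181, -0.4459, -0.1376]], dr=[[0, 0, 0.0356], [0, 0, 0.0356], [0, 0, 0.0356], [0, 0, 0.0356], [0, 0, 0.0356], [0, 0, 0.0356], [0, 0, 0.0356], [0, 0, 0.0356], [0, 0, 0.0356], [0, 0, 0.0356]], claw=[1, 1, 1, 1, 1, 1, 1, 1, 1, 1])

```text
time_s: 49.95
tcp_pos: [0.5799, 0.2595, 0.2679]
eef_rot: [-180.0, 0.0, -93.1]
contact_force: [-0.7, 0.5, 0.3]
gripper_width: 0.0875
gripper_force: 0.0
```

Run:
```python
from h import *
go()
c=cap('wrist','w8.png'); P,ok=cloud(c)
for o,lo,hi in (('mill',.198,.22),('timer',.02,.065),('jug',.095,.115),('spice',.105,.12)):
    for q in r.regions_of(o,'wrist')[:1]:
        p=P[q['pixels']&ok]; p=p[(p[:,2]>lo)&(p[:,2]<hi)]
        print(o,round(q['conf'],2),[int(v) for v in q['extent']],len(p))
        if len(p)>9:
            print('  circ',cv2.minEnclosingCircle((p[:,:2]*1000).astype(np.float32)),np.percentile(p,[1,50,99],axis=0).round(4).tolist())
p=P[ok]
for (a,b) in ((.198,.215),(.1,.14)):
    k=(p[:,2]>a)&(p[:,2]<b)&(abs(p[:,0]-.606)<.045)&(abs(p[:,1]-.204)<.045); print(k.sum()); 
    if k.sum()>9: print(cv2.minEnclosingCircle((p[k][:,:2]*1000).astype(np.float32)))
```

```text
t 49.95 at [0.5799 0.2595 0.2679] [-1.7995e+02  5.0000e-02 -9.3120e+01] w 0.0875
mill 0.86 [215, 119, 279, 177] 1836
  circ ((612.2032470703125, 205.09971618652344), 20.732484817504883) [[0.5925, 0.1858, 0.2032], [0.6116, 0.2045, 0.2062], [0.6309, 0.2242, 0.2079]]
timer 0.8 [393, 0, 429, 7] 148
  circ ((397.1351318359375, 39.33509063720703), 18.356843948364258) [[0.383, 0.0386, 0.0201], [0.4007, 0.0446, 0.0284], [0.4141, 0.046, 0.0396]]
jug 0.61 [379, 162, 399, 212] 0
spice 0.93 [392, 91, 465, 127] 1283
  circ ((391.0566101074219, 177.9062042236328), 22.130578994750977) [[0.3708, 0.1576, 0.1056], [0.3928, 0.1774, 0.111], [0.4122, 0.1976, 0.1129]]
1840
((612.2032470703125, 205.09971618652344), 20.732484817504883)
531
((612.0863037109375, 205.1996612548828), 30.561779022216797)
```

Run:
```python
from h import *
go((0.6119,0.2051,0.2,-80.3),(0.6119,0.2051,0.119,-80.3))
```

```text
t 50.2 at [0.5801 0.2599 0.2673] [-1.7998e+02  2.0000e-02 -9.3110e+01] w 0.0876
(0.6119, 0.2051, 0.2, -80.3) travel [0.1061, -0.0694, 0.1346] dr [-0.0, 0.0, -0.0356]
(0.6119, 0.2051, 0.119, -80.3) travel [0.1062, -0.0693, 0.2966] dr [-0.0, 0.0, -0.0356]
```

>>> jog_arm(travel=[[0.05, -0.035, 0.03], [0.1062, -0.0694, 0.06], [0.1062, -0.0694, 0.06], [0.1062, -0.0694, 0.12], [0.1062, -0.0694, 0.18], [0.1062, -0.0694, 0.24], [0.1062, -0.0694, 0.28], [0.1062, -0.0694, 0.2966], [0.1062, -0.0694, 0.2966], [0.1062, -0.0694, 0.2966]], dr=[[0, 0, -0.018], [0, 0, -0.0356], [0, 0, -0.0356], [0, 0, -0.0356], [0, 0, -0.0356], [0, 0, -0.0356], [0, 0, -0.0356], [0, 0, -0.0356], [0, 0, -0.0356], [0, 0, -0.0356]], claw=[1, 1, 1, 1, 1, 1, 1, 1, 1, 1])

```text
time_s: 51.45
tcp_pos: [0.6126, 0.2056, 0.12]
eef_rot: [-179.9, 0.0, -80.3]
contact_force: [0.4, -0.1, 0.5]
gripper_width: 0.088
gripper_force: 0.0
```

>>> jog_arm(travel=[[0, 0, 0], [0, 0, 0], [0, 0, 0], [0, 0, 0], [0, 0, 0], [0, 0, 0], [0, 0, 0], [0, 0, 0], [0, 0, 0], [0, 0, 0]], dr=[[0, 0, 0], [0, 0, 0], [0, 0, 0], [0, 0, 0], [0, 0, 0], [0, 0, 0], [0, 0, 0], [0, 0, 0], [0, 0, 0], [0, 0, 0]], claw=[0.85, 0.7, 0.6, 0.54, 0.51, 0.48, 0.46, 0.35, 0.35, 0.35], newtons=45)

```text
time_s: 52.7
tcp_pos: [0.6119, 0.2051, 0.1188]
eef_rot: [180.0, -0.0, -80.3]
contact_force: [-0.0, -0.5, -0.5]
gripper_width: 0.0404
gripper_force: 45.0
```

Run:
```python
from h import *
go((0.6119,0.2051,0.195,-80.3),(0.406,-0.074,0.195,-80.3))
```

```text
t 52.7 at [0.6119 0.2051 0.1188] [180.    -0.   -80.28] w 0.0404
(0.6119, 0.2051, 0.195, -80.3) travel [0.0001, 0.0001, -0.1524] dr [0.0, -0.0, 0.0]
(0.406, -0.074, 0.195, -80.3) travel [0.4808, 0.5002, -0.1524] dr [0.0, -0.0, 0.0]
```

>>> jog_arm(travel=[[0, 0, -0.01], [0, 0, -0.03], [0, 0, -0.06], [0, 0, -0.09], [0, 0, -0.12], [0, 0, -0.145], [0, 0, -0.1524], [0.003, 0.003, -0.1524], [0.01, 0.0104, -0.1524], [0.02, 0.0208, -0.1524]], dr=[[0, 0, 0], [0, 0, 0], [0, 0, 0], [0, 0, 0], [0, 0, 0], [0, 0, 0], [0, 0, 0], [0, 0, 0], [0, 0, 0], [0, 0, 0]], claw=[0.35, 0.35, 0.35, 0.35, 0.35, 0.35, 0.35, 0.35, 0.35, 0.35])

```text
time_s: 53.95
tcp_pos: [0.6028, 0.1931, 0.1943]
eef_rot: [179.9, -0.0, -80.3]
contact_force: [-0.3, -0.4, -2.9]
gripper_width: 0.0408
gripper_force: 45.0
```

>>> jog_arm(travel=[[0.014, 0.0146, 0], [0.032, 0.0333, 0], [0.053, 0.0551, 0], [0.076, 0.079, 0], [0.1, 0.104, 0], [0.124, 0.129, 0], [0.148, 0.154, 0], [0.172, 0.179, 0], [0.196, 0.204, 0], [0.22, 0.229, 0]], dr=[[0, 0, 0], [0, 0, 0], [0, 0, 0], [0, 0, 0], [0, 0, 0], [0, 0, 0], [0, 0, 0], [0, 0, 0], [0, 0, 0], [0, 0, 0]], claw=[0.35, 0.35, 0.35, 0.35, 0.35, 0.35, 0.35, 0.35, 0.35, 0.35])

```text
time_s: 55.2
tcp_pos: [0.5084, 0.0649, 0.195]
eef_rot: [-180.0, 0.0, -80.3]
contact_force: [0.1, -0.5, -1.4]
gripper_width: 0.0406
gripper_force: 45.0
```

>>> jog_arm(travel=[[0.024, 0.025, 0], [0.048, 0.05, 0], [0.072, 0.075, 0], [0.096, 0.1, 0], [0.12, 0.125, 0], [0.144, 0.15, 0], [0.168, 0.175, 0], [0.19, 0.198, 0], [0.208, 0.216, 0], [0.222, 0.231, 0]], dr=[[0, 0, 0], [0, 0, 0], [0, 0, 0], [0, 0, 0], [0, 0, 0], [0, 0, 0], [0, 0, 0], [0, 0, 0], [0, 0, 0], [0, 0, 0]], claw=[0.35, 0.35, 0.35, 0.35, 0.35, 0.35, 0.35, 0.35, 0.35, 0.35])

```text
time_s: 56.45
tcp_pos: [0.4136, -0.0637, 0.195]
eef_rot: [-180.0, 0.0, -80.3]
contact_force: [0.8, -0.8, -2.2]
gripper_width: 0.0405
gripper_force: 45.0
```

Run:
```python
from h import *
go((0.406,-0.074,0.195,-80.3)); print(r.get_state()['contact_force'])
```

```text
t 56.45 at [ 0.4136 -0.0637  0.195 ] [-179.99    0.    -80.3 ] w 0.0405
(0.406, -0.074, 0.195, -80.3) travel [0.0177, 0.0184, 0.0] dr [-0.0, 0.0, 0.0]
[ 0.8368705  -0.77173876 -2.19751013]
```

>>> jog_arm(travel=[[0.009, 0.0093, 0], [0.015, 0.0155, 0], [0.0185, 0.019, 0], [0.0185, 0.019, 0], [0.0185, 0.019, 0], [0.0185, 0.019, 0], [0.0185, 0.019, 0], [0.0185, 0.019, 0.01], [0.0185, 0.019, 0.03], [0.0185, 0.019, 0.04]], dr=[[0, 0, 0], [0, 0, 0], [0, 0, 0], [0, 0, 0], [0, 0, 0], [0, 0, 0], [0, 0, 0], [0, 0, 0], [0, 0, 0], [0, 0, 0]], claw=[0.35, 0.35, 0.35, 0.35, 0.35, 0.35, 0.35, 0.35, 0.35, 0.35])

```text
time_s: 57.7
tcp_pos: [0.4056, -0.0739, 0.1739]
eef_rot: [179.9, 0.0, -80.3]
contact_force: [0.3, -1.1, -2.6]
gripper_width: 0.0406
gripper_force: 45.0
```

Run:
```python
from h import *
go((0.406,-0.074,0.1238,-80.3))
c=cap('side'); P,ok=cloud(c)
a=c['pixels'][110:270,180:330]; cv2.imwrite('pics/s5.png',cv2.resize(a,None,fx=3.7,fy=3.7,interpolation=2)[:,:,::-1])
q=r.regions_of('mill','side')[0]; p=P[q['pixels']&ok]; print(q['conf'],np.percentile(p[:,2],[1,99]))
for lo in range(50,200,20):
    k=(p[:,2]*1000>lo)&(p[:,2]*1000<lo+20)&(abs(p[:,0]-.406)<.06)&(abs(p[:,1]+.074)<.06)
    if k.sum()>20: print(lo,k.sum(),np.percentile(p[k][:,:2]*1000,[1,99],axis=0).round(1).tolist(),circ(p[k][:,:2]*1000,30.5))
```

```text
t 57.7 at [ 0.4056 -0.0739  0.1739] [179.92   0.   -80.29] w 0.0406
(0.406, -0.074, 0.1238, -80.3) travel [0.0004, -0.0009, 0.1002] dr [0.0002, 0.0, 0.0]
0.93 [0.06146969 0.26411648]
50 81 [[376.3, -107.5], [433.1, -81.6]] [404.8 -73.2  30.5]
70 173 [[374.8, -107.5], [434.3, -78.3]] [405.1 -73.7  30.5]
90 171 [[374.8, -107.9], [431.6, -74.1]] [405.1 -74.   30.5]
110 181 [[375.0, -108.4], [433.2, -77.5]] [405.  -73.9  30.5]
130 186 [[374.8, -107.8], [434.1, -76.7]] [405.2 -73.8  30.5]
150 188 [[375.3, -107.0], [432.4, -80.4]] [405.1 -73.6  30.5]
170 197 [[376.3, -107.4], [432.5, -81.9]] [405.5 -73.7  30.5]
190 201 [[378.8, -103.7], [429.9, -72.9]] [406.6 -66.6  30.5]
```

View pics/s5.png

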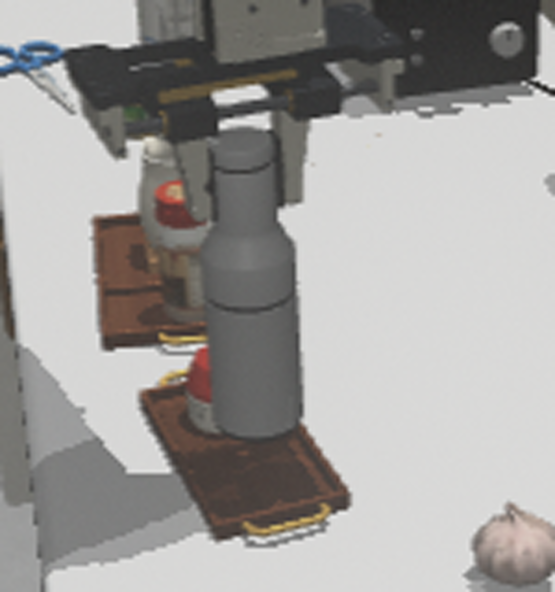

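>>> jog_arm(travel=[[0, 0, 0.01], [0, 0, 0.025], [0, 0, 0.045], [0, 0, 0.065], [0, 0, 0.08], [0, 0, 0.088], [0, 0, 0.093], [0, 0, 0.096], [0, 0, 0.096], [0, 0, 0.096]], dr=[[0, 0, 0], [0, 0, 0], [0, 0, 0], [0, 0, 0], [0, 0, 0], [0, 0, 0], [0, 0, 0], [0, 0, 0], [0, 0, 0], [0, 0, 0]], claw=[0.35, 0.35, 0.35, 0.35, 0.35, 0.35, 0.35, 0.35, 0.35, 0.35])

```text
time_s: 59.05
tcp_pos: [0.4063, -0.0738, 0.1271]
eef_rot: [-180.0, 0.0, -80.3]
contact_force: [-0.9, 0.1, -1.6]
gripper_width: 0.0405
gripper_force: 45.0
```

>>> jog_arm(travel=[[0, 0, 0.0005], [0, 0, 0.001], [0, 0, 0.0015], [0, 0, 0.002], [0, 0, 0.0025], [0, 0, 0.003], [0, 0, 0.0035], [0, 0, 0.004], [0, 0, 0.0042], [0, 0, 0.0042]], dr=[[0, 0, 0], [0, 0, 0], [0, 0, 0], [0, 0, 0], [0, 0, 0], [0, 0, 0], [0, 0, 0], [0, 0, 0], [0, 0, 0], [0, 0, 0]], claw=[0.35, 0.35, 0.35, 0.35, 0.35, 0.35, 0.35, 0.35, 0.35, 0.35])

```text
time_s: 60.3
tcp_pos: [0.4062, -0.0738, 0.1249]
eef_rot: [180.0, -0.0, -80.3]
contact_force: [0.2, 0.8, -2.6]
gripper_width: 0.0403
gripper_force: 45.0
```

>>> jog_arm(travel=[[0, 0, 0.0005], [0, 0, 0.001], [0, 0, 0.0015], [0, 0, 0.002], [0, 0, 0.0025], [0, 0, 0.003], [0, 0, 0.003], [0, 0, 0.003], [0, 0, 0.003], [0, 0, 0.003]], dr=[[0, 0, 0], [0, 0, 0], [0, 0, 0], [0, 0, 0], [0, 0, 0], [0, 0, 0], [0, 0, 0], [0, 0, 0], [0, 0, 0], [0, 0, 0]], claw=[0.35, 0.35, 0.35, 0.35, 0.35, 0.35, 0.35, 0.35, 0.35, 0.35])

```text
time_s: 61.55
tcp_pos: [0.4064, -0.0738, 0.1237]
eef_rot: [-180.0, -0.0, -80.3]
contact_force: [-0.7, 0.7, 6.1]
gripper_width: 0.0406
gripper_force: 45.0
```

Contact; release gently and rise.

>>> jog_arm(travel=[[0, 0, -0.001], [0, 0, -0.001], [0, 0, -0.001], [0, 0, -0.001], [0, 0, -0.001], [0, 0, -0.001], [0, 0, -0.03], [0, 0, -0.08], [0, 0, -0.15], [0, 0, -0.22]], dr=[[0, 0, 0], [0, 0, 0], [0, 0, 0], [0, 0, 0], [0, 0, 0], [0, 0, 0], [0, 0, 0], [0, 0, 0], [0, 0, 0], [0, 0, 0]], claw=[0.47, 0.5, 0.6, 0.8, 0.9, 1, 1, 1, 1, 1])

```text
time_s: 62.8
tcp_pos: [0.406, -0.0739, 0.2344]
eef_rot: [180.0, -0.0, -80.3]
contact_force: [0.7, 0.2, 0.1]
gripper_width: 0.0876
gripper_force: 0.0
```

Run:
```python
from h import *
go((0.5,-0.2,0.3,-80.3))
c=cap('side'); P,ok=cloud(c)
for t in('mill','timer','spice','jug','cork_left','cork_right','garlic'):
  for q in r.regions_of(t,'side')[:1]:
    p=P[q['pixels']&ok]; print(t,round(q['conf'],2),np.percentile(p,[2,50,98],axis=0).round(3).tolist())
a=c['pixels'][100:350,180:360]; cv2.imwrite('pics/s6.png',cv2.resize(a,None,fx=2.4,fy=2.4,interpolation=2)[:,:,::-1])
```

```text
t 62.8 at [ 0.406  -0.0739  0.2344] [179.99  -0.   -80.28] w 0.0876
(0.5, -0.2, 0.3, -80.3) travel [0.2804, -0.1427, -0.1311] dr [0.0, -0.0, 0.0]
mill 0.81 [[0.378, -0.107, 0.015], [0.403, -0.096, 0.115], [0.433, -0.072, 0.213]]
timer 0.59 [[0.366, -0.013, 0.012], [0.375, 0.002, 0.041], [0.383, 0.025, 0.06]]
spice 0.69 [[0.368, 0.15, 0.013], [0.387, 0.16, 0.071], [0.41, 0.256, 0.114]]
jug 0.86 [[0.363, 0.223, 0.028], [0.393, 0.261, 0.091], [0.433, 0.308, 0.105]]
cork_right 0.89 [[0.367, -0.407, 0.001], [0.396, -0.376, 0.013], [0.43, -0.329, 0.016]]
garlic 0.78 [[0.52, -0.24, 0.002], [0.541, -0.226, 0.033], [0.568, -0.165, 0.052]]
```

View pics/s6.png

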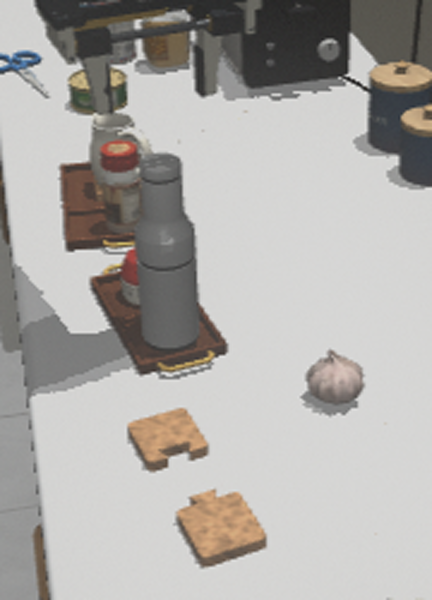

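Run:
```python
from h import *
c=cap('scene'); P,ok=cloud(c); p=P[ok]*1000
b=(abs(p[:,0]-396)<60)&(abs(p[:,1]-278)<55)
k=b&(p[:,2]>14.5)&(p[:,2]<21); print('tile',k.sum(),rect(p[k]/1000))
d=np.hypot(p[:,0]-396,p[:,1]-278)
for lo,hi in((98,108),(45,65),(20,40)):
    k=b&(p[:,2]>lo)&(p[:,2]<hi)&(d<38); q=p[k][:,:2]; print(lo,k.sum(),circ(q,26.2 if lo>90 else 31))
```

```text
tile 123 (array([370. , 276.5]), array([118.1,  49.1]), 41.36)
98 79 [394.7 277.2  26.2]
45 153 [395.3 276.7  31. ]
20 67 [395.7 276.5  31. ]
```

```bash
python3 -c "
from plant import r
print(r.close_job())"
```

```text
the job is handed in; nothing more can be done
None
```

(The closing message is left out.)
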